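# Restock the sloped supplies rack at the treatment couch

### The arm

A 6-joint arm with a two-finger parallel gripper is mounted at the origin on the work surface. World frame = base frame: x ahead of the robot, y to its left, z up, the work surface at z = 0. Lengths are in m, angles in rad, forces in N, time in s.
With the tool pointing down it reaches from about 0.25 to 0.775 m from the base axis. Payload 8.9 kg.
Tool frame: the origin (TCP) lies on the centre line of the jaws, within the pads' length; the fingertips stand 14 mm ahead of it and the grasp point (between the pads) lies 5 mm behind it; z points along the fingers, y is the line along which they close (so a half turn about z gives the same grasp; the last joint's range is limited). The gripper opens to 85 mm and grips with 20 to 120 N. Pads are 22 mm wide; open, the fingers measure 114 mm over their backs; the gripper's body (76 mm by 85 mm) begins 54 mm behind the grasp point. The pads swing forward as they close: fully open they stand 13 mm farther back than shut.
Start: joints at [-1.32, 0.291, -0.153, 1.127, 0, 1.431], TCP at [0.2, -0.486, 0.245] pointing down, gripper open.
Joint ranges: [-2.52, 2.52], [-0.91, 1.74], [-1.3, 1.37], [-1.96, 2.02], [-1.52, 1.47], [-3.14, 3.14]. Speed limits (rad/s): [2.22, 2.22, 2.79, 3.14, 3.14, 3.14].

### API

Orientations are given as [roll, pitch, yaw] about the fixed x, y, z axes, in that order (R = Rz(yaw) Ry(pitch) Rx(roll)).
In Python, from bench import arm gives the robot as it stands.
- The arm moves only by the tool play_rows, never from a script. Its argument "steps" is text: rows parted by semicolons, each of 7 numbers parted by spaces: the shift along the tool's x, y, z scaled (see below), then the turn, a rotation vector about the tool's x, y, z scaled (see below), then the gripper's target within -1 to 1 (shut at 1, half-way at 0, fully open at -1). A call has 1 to 8 rows; each row is the pose to reach, as a shift and turn from the pose commanded when the call began, along the tool's axes at that moment; what a row does not reach only later rows make up. The controller multiplies each number of a shift by 250 mm and each number of a turn by 45 degrees. A row lasts 1/12 s, in which the tool goes at most 41.7 mm and 7.16 degrees, less where a joint would pass 70% of its speed; a pose out of reach is approached as far as the arm can. A call with a number of a shift or a turn outside -1 to 1 is refused whole. A call with a gripper value outside its range is refused whole. The fingers move at their own pace and stop on an object; "grip_force" is the grip in N (left out, the last holds). Time passes only in rows, so rows that repeat a pose let the fingers close. It gives the time, the measured TCP pose, the force, the opening and the grip force at its end, in the units of the state.
- arm.read_state(): the state, without advancing time (a new reading comes with each control period).
- arm.snapshot(name): name is "side" or "top" or "wrist"; returns the picture (420x560x3 uint8, red, green, blue); there is no depth.
- arm.get_calibration(name): a dict with "camera_matrix" (3x3 intrinsics, pixels), "R" (3x3) and "t" (3): a world point X has camera coordinates R X + t; the wrist camera has in their place "T_tool_cam" (4x4, takes a point from camera to tool coordinates, whose origin is the TCP and whose axes are the flange's). Camera axes: x right, y down, z forward; pixel columns grow to the right and rows downward; lengths in m; the calibration is good to about 2 mm. The wrist camera is an equidistant fisheye: a pixel r from the principal point sees the ray r / f radians off the axis. A picture is of the moment at which its call begins: read the wrist's pose just before it. get_calibration takes no time and is no camera call.
- arm.close_job(): hands the job in; it is judged then, once.
Trained networks look in the newest picture that a camera, given by its name, has taken for a name from the list of things; names that differ only in an ending like _2 or _b are one class to them, and where a whole thing is asked for, a point or a joint stands for the part that bears it (a point fixed in the world has none). Each returns a list of dicts, best first, with "conf" (0 to 1); they miss things now and then, are a little off and sometimes report something else, mostly with a low value. They report only what shows in the picture. A call takes as long as a camera call. They do not tell look-alikes from the thing itself.
- arm.search_frame(camera, name): "location" ([row, column] as shares, 0 to 1, of the picture: columns of its width, rows of its height, amid what is visible of it).
The state is a dict: "time_s": time; "qpos": joint angles; "dq": joint speeds; "tau": joint torques, N m; "eef_pos": TCP position; "orientation": TCP orientation; "ft_force": force on the tool from outside, world axes, zero at the start; "ft_torque": the same for the moment, N m; "grip_width": finger opening in m; "gripper_force": force on a finger pad.
Only numpy, scipy, OpenCV 4.12 (cv2) and the standard library are available. Lean on these libraries where they do the work, as an engineer would, in place of code of your own. Each camera call takes 0.05 s, during which the arm holds its last target. There are 200 camera calls.

### The job

Restock the sloped rack: set the flat white bottle that lies on the couch, the carton and the slim steel tin down lengthwise each in the channel that fits its width, and slide each under the clear guard until it rests against the stop at the low end, the bottle foot first with its cap uphill, the carton and the tin standing on their narrow long side as they do now. Set them down gently instead of dropping them in, and leave everything else on the couch where it is.

Things in the scene. Friction and masses are not known exactly. Their poses are not given: they have to be found in the camera images.
- bottle: flat white plastic squeeze bottle lying on its broad side, 130 mm long, 50 mm wide, 36 mm high, rounded edges; grey round cap 26 mm across at its +x end (from x = +38 to +65 mm), shoulder from +27 mm, foot at -65 mm; about 0.16 kg. Origin: middle of the length, on the underside; x along the length towards the cap, y across the width, z up. Goes in the wide channel.
- bottle_foot (a point): centre line of the bottle's foot end, on the underside: the end that must rest against the stop
- carton: brown card carton standing on its narrow long side, 120 mm long, 34 mm wide, 52 mm high, about 0.12 kg; either end may go first. Origin: centre of the underside; x along its length, y across its width, z up. Goes in the middle-width channel.
- tin: slim steel instrument tin standing on its narrow long side, 150 mm long, 20 mm wide, 36 mm high, about 0.14 kg; either end may go first. Origin: centre of the underside; x along its length, y across its width, z up. Goes in the slimmest channel.
- rack: fixed sloped rack, 288 mm wide, 220 mm deep, 35 to 125 mm high, low end to the robot; carries three channels 80 mm apart. A clear guard, 3 mm thick, spans them over the lowest 35 mm of slope, underside 64 mm above the channel floors, closed in front, on 6 mm cheeks 141 mm either side of the middle. Origin: on the couch below its middle, 100 mm behind the stops; x away from the low end, y across, z up.
- wide_channel_stop (a point): where the floor of the widest of the three open-topped grey channels (their order changes) meets the inner face of its stop, on the centre line, 35 mm above the couch. x runs up the slope along the floor (26 degrees), y across, z square to the floor, up. Inside 59 mm wide and 210 mm long, side walls 12 mm high and 3 mm thick, stop 36 mm high. Slick: stock let go in it slides to the stop by itself.
- mid_channel_stop (a point): where the floor of the middle-width of the three open-topped grey channels (their order changes) meets the inner face of its stop, on the centre line, 35 mm above the couch. x runs up the slope along the floor (26 degrees), y across, z square to the floor, up. Inside 43 mm wide and 210 mm long, side walls 12 mm high and 3 mm thick, stop 36 mm high. Slick: stock let go in it slides to the stop by itself.
- slim_channel_stop (a point): where the floor of the slimmest of the three open-topped grey channels (their order changes) meets the inner face of its stop, on the centre line, 35 mm above the couch. x runs up the slope along the floor (26 degrees), y across, z square to the floor, up. Inside 29 mm wide and 210 mm long, side walls 12 mm high and 3 mm thick, stop 36 mm high. Slick: stock let go in it slides to the stop by itself.
- dropper: white dropper bottle standing, 34 mm across, 82 mm high. Not to be moved. Origin: centre of its underside, z up.
- spray: clear spray bottle standing, 48 mm across, 177 mm high, spray head reaching 45 mm to its -x. Not to be moved. Origin: centre of its underside, z up.
- jar: amber jar with black lid, 58 mm across, 50 mm high. Not to be moved. Origin: centre of its underside, z up.
- power_bank: flat power bank 105 x 62 x 16 mm. Not to be moved. Origin: centre of its underside, z up.
- practice_fruit: orange practice fruit 92 mm across in a white ring foot, 101 mm high in all. Not to be moved. Origin: centre of its underside, z up.
- handpiece: brass handpiece 142 mm long lying along x on a black cradle, 36 mm high. Not to be moved. Origin: centre of its underside, z up.
- wipes: white pack of wipes 110 x 70 x 48 mm. Not to be moved. Origin: centre of its underside, z up.
Things that resemble listed ones, but are neither listed nor needed, are in the scene too. Leave any orange look-alike of the carton alone.

How it is judged:
At the end, for the whole second after the job is handed in: Bottle in the wide channel, foot within 6 mm of the stop, cap uphill; carton in the middle-width and tin in the slimmest channel, an end of each within 6 mm of the stop; all on the floor (6 mm), along the channel (0.1 rad), not tipped (0.15 rad), at rest (x of bottle_foot in the frame of wide_channel_stop between -0.004 and 0.006 m and y of bottle in the frame of wide_channel_stop between -0.008 and 0.008 m and z of bottle in the frame of wide_channel_stop between -0.004 and 0.006 m and angle between the x axis of bottle and the x axis of wide_channel_stop, either way round below 0.1 rad and angle between the z axis of bottle and the z axis of wide_channel_stop, either way round below 0.15 rad and linear speed of each of bottle, carton, tin below 0.02 m/s and x of carton in the frame of mid_channel_stop between 0.056 and 0.066 m and y of carton in the frame of mid_channel_stop between -0.008 and 0.008 m and z of carton in the frame of mid_channel_stop between -0.004 and 0.006 m and angle between the x axis of carton and the x axis of mid_channel_stop, either way round below 0.1 rad and angle between the z axis of carton and the z axis of mid_channel_stop, either way round below 0.15 rad and x of tin in the frame of slim_channel_stop between 0.071 and 0.081 m and y of tin in the frame of slim_channel_stop between -0.008 and 0.008 m and z of tin in the frame of slim_channel_stop between -0.004 and 0.006 m and angle between the x axis of tin and the x axis of slim_channel_stop, either way round below 0.1 rad and angle between the z axis of tin and the z axis of slim_channel_stop, either way round below 0.15 rad); the robot touches nothing.
It fails at once if the bottle dropped or thrown (faster than 0.7 m/s while out of the fingers) (contact force between bottle and the fingers below 0.05 N and linear speed of bottle above 0.7 m/s).
It fails at once if the carton dropped or thrown (faster than 0.7 m/s while out of the fingers) (contact force between carton and the fingers below 0.05 N and linear speed of carton above 0.7 m/s).
It fails at once if the tin dropped or thrown (faster than 0.7 m/s while out of the fingers) (contact force between tin and the fingers below 0.05 N and linear speed of tin above 0.7 m/s).
It fails at once if another thing on the couch moved by more than 30 mm or knocked over (distance of any of dropper, spray, jar, power_bank, practice_fruit, handpiece, wipes from where it was at the start of the episode above 0.03 m or angle between any of dropper, spray, jar, power_bank, practice_fruit, handpiece, wipes's own z axis and vertical above 0.5 rad).
It also fails if it takes over 72 s, if anything falls off the work surface, if the arm or the gripper's body presses on something with over 40 N, if the wrist force passes 120 N, or if a joint passes its speed limit or range.

## Working session

There is one attempt and no reset: what is moved stays moved. The work goes in short steps, Python scripts to look and compute and a tool call to move; the robot and the scene stay as the last step left them, time stands still between calls to the robot, and variables do not carry over. Pictures are saved under pics/ and viewed, at most 10 in all, crops included, and the job is handed in when it is done.

Besides the shell and the picture viewer there is one more tool, called after ">>>" as name(argument=value, ...) on one line, values as JSON. play_rows: Moves the arm, as the interface text tells. Its arguments: {"type":"object","properties":{"steps":{"type":"string"},"grip_force":{"type":"number"}},"required":["steps"]}

```bash
mkdir -p pics; ls
python3 - <<'E'
from bench import arm
import cv2,numpy as np
s=arm.read_state();print(s)
for c in ['top','side']:
    im=arm.snapshot(c);cv2.imwrite(f'pics/{c}0.png',im[:,:,::-1])
    k=arm.get_calibration(c);print(c,k)
    for n in ['bottle','carton','tin','rack','wide_channel_stop','mid_channel_stop','slim_channel_stop','dropper','spray','jar','power_bank','practice_fruit','handpiece','wipes']:
        try:
            r=arm.search_frame(c,n);print(n,[(round(d['location'][0]*420),round(d['location'][1]*560),round(d['conf'],2)) for d in r[:4]])
        except Exception as e: print(n,e)
print(arm.get_calibration('wrist'))
E
```

```text
pics
{'time_s': 0.0, 'qpos': array([-1.32029205e+00,  2.91335324e-01, -1.54104776e-01,  1.12669138e+00,
        1.17335274e-05,  1.43147557e+00]), 'dq': array([ 7.92263506e-04, -5.75607437e-05,  7.32441980e-04, -4.18004597e-05,
        6.38204692e-04,  1.10156572e-03]), 'tau': array([ 3.67106099e-03, -5.37146509e+01,  3.31370401e+01,  1.60408847e-02,
        5.53968084e-05,  3.22974458e-06]), 'eef_pos': array([ 0.19940867, -0.48521428,  0.24471173]), 'orientation': array([-3.14027206e+00, -1.97033697e-04,  3.89824897e-01]), 'ft_force': array([ 0.31948438, -0.56501036,  0.35648541]), 'ft_torque': array([-0.04710903, -0.00054403, -0.01536074]), 'gripper_force': 0.0, 'grip_width': 0.08563153823630687}
top {'camera_matrix': array([[399.47831195,   0.        , 275.73154423],
       [  0.        , 399.47831195, 207.24233721],
       [  0.        ,   0.        ,   1.        ]]), 'R': array([[-0.00338464, -0.99999352,  0.00122974],
       [-0.99202671,  0.00320274, -0.12598707],
       [ 0.12598232, -0.00164636, -0.99203112]]), 't': array([-0.01106015,  0.50532311,  1.05959735])}
bottle [(23
[... 1047 characters left out ...]
 0.54)]
spray [(189, 288, 0.66)]
jar [(156, 356, 0.5)]
power_bank [(146, 355, 0.45)]
practice_fruit [(175, 245, 0.73)]
handpiece [(151, 320, 0.86)]
wipes [(325, 93, 0.93)]
{'camera_matrix': array([[325.1922621 ,   0.        , 282.80063816],
       [  0.        , 325.1922621 , 204.37429259],
       [  0.        ,   0.        ,   1.        ]]), 'T_tool_cam': array([[ 1.89373846e-03, -9.60842565e-01, -2.77088395e-01,
         6.98363087e-02],
       [ 9.99998207e-01,  1.81833939e-03,  5.29062865e-04,
        -3.17246195e-04],
       [-4.50537770e-06, -2.77088900e-01,  9.60844286e-01,
        -1.27968883e-01],
       [ 0.00000000e+00,  0.00000000e+00,  0.00000000e+00,
         1.00000000e+00]])}
```

Run:
```python
import cv2
a=cv2.imread('pics/top0.png')
cv2.imwrite('pics/top_c.png',cv2.resize(a[80:350,60:510],(800,480),interpolation=cv2.INTER_CUBIC))
b=cv2.imread('pics/side0.png')
cv2.imwrite('pics/side_c.png',cv2.resize(b,(800,600),interpolation=cv2.INTER_CUBIC))
```

```text
(no output)
```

View pics/top_c.png

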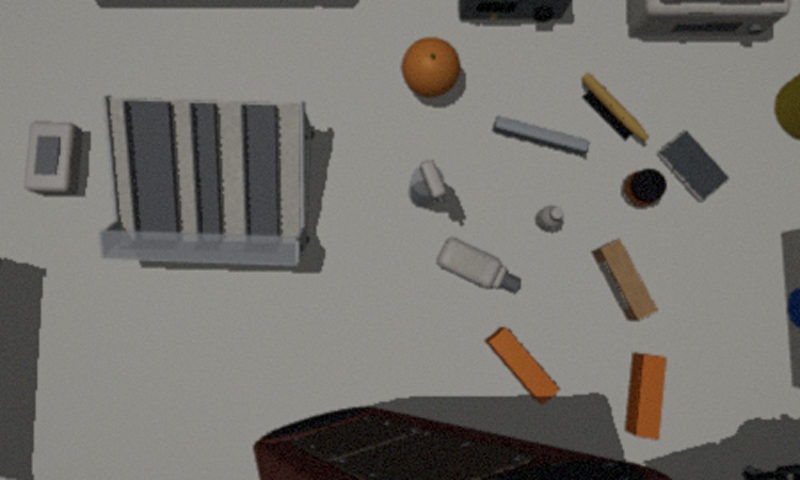

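View pics/side_c.png

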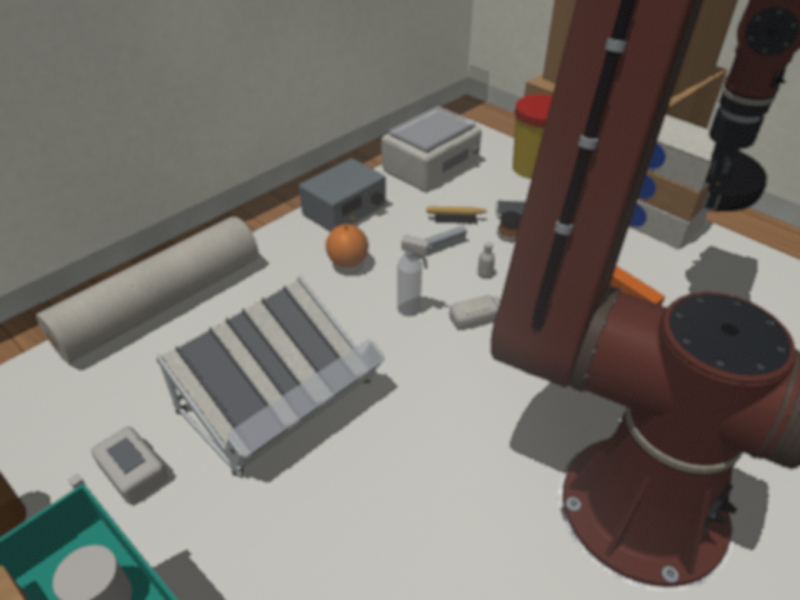

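The top crop shows the rack on the left, with the wide channel at about (155,165), the slim one at (207,165) and the mid one at (263,165), and the guard along the low end at row 245. The bottle lies at (480,265) with its cap at lower right. The steel tin is at (540,135).

There are three carton-like things: brown at (625,280), orange at (522,364) and orange at (646,395). The brown one fits the description, and the orange ones are the look-alikes to leave alone.

```bash
cat > h.py <<'E'
import numpy as np, cv2
from scipy.spatial.transform import Rotation as Ro
from bench import arm
U=0.25
def rpy(o): return Ro.from_euler('xyz',o).as_matrix()
def back(c,px,z,st=None):
    """pixel (col,row) -> world point on plane z"""
    k=arm.get_calibration(c);K=k['camera_matrix'];u=(px[0]-K[0,2])/K[0,0];v=(px[1]-K[1,2])/K[1,1]
    if c=='wrist':
        th=np.hypot(u,v);d=np.array([u/th*np.sin(th),v/th*np.sin(th),np.cos(th)])
        R0=rpy(st['orientation']);T=k['T_tool_cam'];d=R0@T[:3,:3]@d;o=np.array(st['eef_pos'])+R0@T[:3,3]
    else:
        d=k['R'].T@np.array([u,v,1.]);o=-k['R'].T@k['t']
    return o+d*(z-o[2])/d[2]
def proj(c,X,st=None):
    X=np.atleast_2d(X);k=arm.get_calibration(c);K=k['camera_matrix']
    if c=='wrist':
        R0=rpy(st['orientation']);T=k['T_tool_cam'];o=np.array(st['eef_pos'])+R0@T[:3,3]
        p=(X-o)@(R0@T[:3,:3]);r=np.hypot(p[:,0],p[:,1]);th=np.arctan2(r,p[:,2])/np.maximum(r,1e-9)
        q=p[:,:2]*th[:,None]
    else:
        p=X@k['R'].T+k['t'];q=p[:,:2]/p[:,2:]
    return q*K[0,0]+K[:2,2]
def delta(pos,R,cur_pos,cur_R):
    """row numbers to go from commanded pose to target"""
    return np.round(cur_R.T@(np.array(pos)-cur_pos)/U,3),np.round(np.degrees(Ro.from_matrix(cur_R.T@R).as_rotvec())/45,3)
A=np.radians(26);c26,s26=np.cos(A),np.sin(A)
def Rdown(yaw): return rpy([np.pi,0,yaw])
E
python3 - <<'E'
from h import *
f=lambda x,y:(x/1.7778+60-.3,y/1.7778+80-.3)
for n,p,z in [('bottle foot',(442,250),.018),('bottle cap',(518,285),.018),('carton a',(613,243),.052),('carton b',(647,314),.052),('tin a',(495,121),.036),('tin b',(588,147),.036),('og1a',(497,332),.04),('og1b',(550,395),.04),('og2',(650,395),.04),('dropper',(550,218),.02),('spray',(428,180),.1),('jar',(645,188),.05),('rack tl',(130,100),.127),('wide bot R',(180,235),.055),('wide bot L',(135,235),.055),('wide tR',(174,101),.127),('slim tL',(194,101),.127),('slim tR',(217,101),.127),('mid tL',(243,103),.127),('mid tR',(278,103),.127),('mid bR',(280,236),.055),('guard frontL',(102,258),.035),('guard frontR',(298,263),.035)]:
    print(n,back('top',f(*p),z).round(3))
# rack edge gradients
import cv2
g=cv2.cvtColor(cv2.imread('pics/top0.png'),cv2.COLOR_BGR2GRAY)
for r in (145,160,175,190,205): print(r,g[r,115:235])
E
```

```text
bottle foot [ 0.47  -0.102  0.018]
bottle cap [ 0.416 -0.219  0.018]
carton a [ 0.477 -0.357  0.052]
carton b [ 0.371 -0.403  0.052]
tin a [ 0.671 -0.186  0.036]
tin b [ 0.629 -0.33   0.036]
og1a [ 0.345 -0.181  0.04 ]
og1b [ 0.252 -0.258  0.04 ]
og2 [ 0.252 -0.406  0.04 ]
dropper [ 0.52  -0.271  0.02 ]
spray [ 0.565 -0.077  0.1  ]
jar [ 0.561 -0.41   0.05 ]
rack tl [0.678 0.351 0.127]
wide bot R [0.491 0.294 0.055]
wide bot L [0.491 0.361 0.055]
wide tR [0.676 0.288 0.127]
slim tL [0.676 0.259 0.127]
slim tR [0.676 0.226 0.127]
mid tL [0.673 0.189 0.127]
mid tR [0.673 0.139 0.127]
mid bR [0.489 0.144 0.055]
guard frontL [0.458 0.417 0.035]
guard frontR [0.45  0.118 0.035]
145 [142 142 140 134 129  92  65 112 124 126 124 123 128 128 101  66  37  31
  38  62  68  66  67  67  64  67  66  69  71  70  68  72  68  72  66  70
  68  66  78  64  28  38  58  88 116 124 122 124 127 123 122 111  73  39
  25  37  60  70  73  70  68  71  68  73  71  51  41  55  65 114 128 128
 129 128 127 125 122 124 125 125 102  60  40  36  64  65  67  67  74  67
  76  73  70  69  68  67  70  71  69  54  41  69 
[... 1341 characters left out ...]
  62  73 115
 126 129 131 130 132 131 130 129 131 128  92  39  34  62  66  68  71  69
  70  71  66  70  71  65  70  67  71  65  62  49  65 120 128 124 129 128
 124 125 125 125 128 121 129 113  74  59  53  71]
205 [145 142 141 142 142 142 141 126 106  81  63  49  54  72 119 130 123 127
 129 109  75  36  45  38  61  69  67  68  65  66  65  71  72  74  71  66
  69  71  64  68  69  73  65  63  42  42  58  86 122 128 122 127 127 125
 123  94  52  42  35  61  64  66  69  67  65  73  67  72  48  42  64  73
 116 126 127 130 130 130 131 130 132 130 107  69  37  38  61  70  71  71
  73  70  72  70  72  67  67  68  70  71  66  46  56  75 116 127 126 121
 126 121 121 125 126 113 121 117  76  61  64  69]
```

Run:
```python
from h import *
g=cv2.cvtColor(cv2.imread('pics/top0.png'),cv2.COLOR_BGR2GRAY).astype(float)
k=arm.get_calibration('top');o=-k['R'].T@k['t'];print('cam',o.round(3))
def bp(px,n,sx=.487):
    K=k['camera_matrix'];d=k['R'].T@np.array([(px[0]-K[0,2])/K[0,0],(px[1]-K[1,2])/K[1,1],1.])
    N=np.array([-s26,0,c26]);p0=np.array([sx,0,.035])+N*n
    return o+d*(N@(p0-o))/(N@d)
W={'wide':29.5,'slim':14.5,'mid':21.5}
R={'wide':[(115+9,115+25),(115+35,115+53)],'slim':[(115+49,115+57),(115+63,115+76)],'mid':[(115+76,115+86),(115+97,115+108)]}
for n in W:
    for r in range(145,206,15):
        res=[]
        for i,(a,b) in enumerate(R[n]):
            row=g[r-1:r+2].mean(0);xs=[x+(row[x]-97)/(row[x]-row[x+1]) for x in range(a,b) if (row[x]-97)*(row[x+1]-97)<0]
            if not xs: res.append(None);continue
            x=xs[-1] if i==0 else xs[0]
            P=bp((x,r),.012 if i==0 else 0);res.append(P)
        L,Rr=res
        if L is None or Rr is None: print(n,r,res);continue
        e=(W[n]+3)/1e3
        print(n,r,'x',L[0].round(3),'yL->c',(L[1]-e).round(4),'yR->c',(Rr[1]+e).round(4))
# x-direction: upper end of channels
for c in (143,177,206): print(c,g[128:142,c].round())
for c in (160,190): print(c,g[128:142,c].round(), g[205:235,c].round())
s=arm.read_state()
Rt=Rdown(np.radians(65));print(delta([.33,-.32,.22],Rt,s['eef_pos'],rpy(s['orientation'])))
```

```text
cam [ 0.368 -0.011  1.115]
wide 145 x 0.653 yL->c 0.3259 yR->c 0.3209
wide 160 x 0.618 yL->c 0.3273 yR->c 0.322
wide 175 x 0.583 yL->c 0.3286 yR->c 0.3233
wide 190 x 0.546 yL->c 0.3299 yR->c 0.3248
wide 205 x 0.509 yL->c 0.3314 yR->c 0.3257
slim 145 x 0.653 yL->c 0.2468 yR->c 0.2408
slim 160 x 0.618 yL->c 0.2479 yR->c 0.2429
slim 175 x 0.583 yL->c 0.2492 yR->c 0.2443
slim 190 x 0.546 yL->c 0.2503 yR->c 0.2449
slim 205 x 0.509 yL->c 0.2519 yR->c 0.2461
mid 145 x 0.653 yL->c 0.1669 yR->c 0.1625
mid 160 x 0.618 yL->c 0.1679 yR->c 0.1632
mid 175 x 0.582 yL->c 0.1694 yR->c 0.1646
mid 190 x 0.546 yL->c 0.1704 yR->c 0.1665
mid 205 x 0.509 yL->c 0.1719 yR->c 0.1669
143 [142. 143. 142. 143. 143. 143. 139. 134. 123.  75.  69.  67.  69.  69.]
177 [142. 143. 142. 144. 142. 143. 141. 139. 129. 122.  81.  68.  70.  73.]
206 [142. 141. 143. 140. 142. 141. 142. 143. 138. 130. 121.  72.  66.  73.]
160 [142. 141. 139. 141. 142. 140. 140. 142. 127. 122. 122. 126. 124. 125.] [ 42.  37.  35.  38.  40.  57.  89.  97.  98.  91.  96.  98.  99. 101.
 103. 103. 101. 104. 105. 103. 106. 111.  89.  76.  67.  70. 102. 143.
 143. 144.]
190 [141. 141. 143. 142. 143. 144. 145. 143. 139. 130. 128. 131. 127. 127.] [130. 129. 125. 125. 127. 127. 121. 118. 122. 123. 112. 103. 108. 105.
 105.  98. 104. 101. 110. 104. 101. 107. 107.  90.  70.  70.  71. 102.
 144. 144.]
(array([ 0.735, -0.414,  0.101]), array([ 0.   , -0.   , -0.948]))
```

>>> play_rows(steps="0.735 -0.414 0.101 0 0 -0.948 -1;0.735 -0.414 0.101 0 0 -0.948 -1;0.735 -0.414 0.101 0 0 -0.948 -1;0.735 -0.414 0.101 0 0 -0.948 -1;0.735 -0.414 0.101 0 0 -0.948 -1;0.735 -0.414 0.101 0 0 -0.948 -1;0.735 -0.414 0.101 0 0 -0.948 -1;0.735 -0.414 0.101 0 0 -0.948 -1", grip_force=40)

```text
time_s: 2.17
eef_pos: [0.3304, -0.3202, 0.2202]
orientation: [3.141, 0.001, 1.132]
ft_force: [-0.1, -0.1, 0.6]
grip_width: 0.0854
gripper_force: 0.0
```

Run:
```python
from h import *
s=arm.read_state();print(s['qpos'].round(3))
print(delta([.445,-.155,.17],Rdown(np.radians(65)),s['eef_pos'],rpy(s['orientation'])))
```

```text
[-0.929  0.185 -0.362  1.023 -0.     1.081]
(array([0.793, 0.134, 0.201]), array([ 0.   ,  0.001, -0.003]))
```

>>> play_rows(steps="0.793 0.134 0.2 0 0 0 -1;0.793 0.134 0.2 0 0 0 -1;0.793 0.134 0.2 0 0 0 -1;0.793 0.134 0.2 0 0 0 -1;0.793 0.134 0.2 0 0 0 -1;0.793 0.134 0.2 0 0 0 -1")

```text
time_s: 2.67
eef_pos: [0.4461, -0.1509, 0.1687]
orientation: [-3.14, -0.002, 1.133]
ft_force: [-2.2, 0.1, 0.1]
grip_width: 0.0854
gripper_force: 0.0
```

```bash
cat > ov.py <<'E'
from h import *
import sys,json
def box(p,yaw,L,W,H):
    c,s=np.cos(yaw),np.sin(yaw);b=np.array([[i*L/2,j*W/2] for i,j in((-1,-1),(1,-1),(1,1),(-1,1))])
    xy=b@np.array([[c,s],[-s,c]])+p
    return np.array([[*q,z] for z in(0,H) for q in xy])
def lines(im,c,X,st,col,E=((0,1),(1,2),(2,3),(3,0),(4,5),(5,6),(6,7),(7,4),(0,4),(1,5),(2,6),(3,7))):
    for a,b in E:
        P=X[a]+np.linspace(0,1,12)[:,None]*(X[b]-X[a]);q=proj(c,P,st)
        cv2.polylines(im,[np.round(q*8).astype(np.int32)],False,col,1,cv2.LINE_AA,3)
OBJ={'bottle':((.443,-.160),np.radians(-114.8),.13,.05,.036),'carton':((.424,-.380),np.radians(203.5),.12,.034,.052),'tin':((.650,-.258),np.radians(253.7),.15,.02,.036)}
E
python3 - <<'E'
from ov import *
s=arm.read_state();im=arm.snapshot('wrist')[:,:,::-1].copy();cv2.imwrite('pics/w1raw.png',im)
print(s['eef_pos'],s['orientation'])
for n,o in OBJ.items(): lines(im,'wrist',box(*o),s,(0,255,0))
cv2.imwrite('pics/w1.png',cv2.resize(im,(800,600),interpolation=cv2.INTER_CUBIC))
for n in OBJ: print(n,[(round(d['location'][1]*560),round(d['location'][0]*420),round(d['conf'],2)) for d in arm.search_frame('wrist',n)])
E
```

```text
[ 0.44613988 -0.150906    0.16866942] [-3.14037317e+00 -1.93308619e-03  1.13300895e+00]
bottle [(286, 190, 0.83)]
carton [(196, 287, 0.68), (362, 341, 0.55)]
tin [(502, 201, 0.85)]
```

View pics/w1.png

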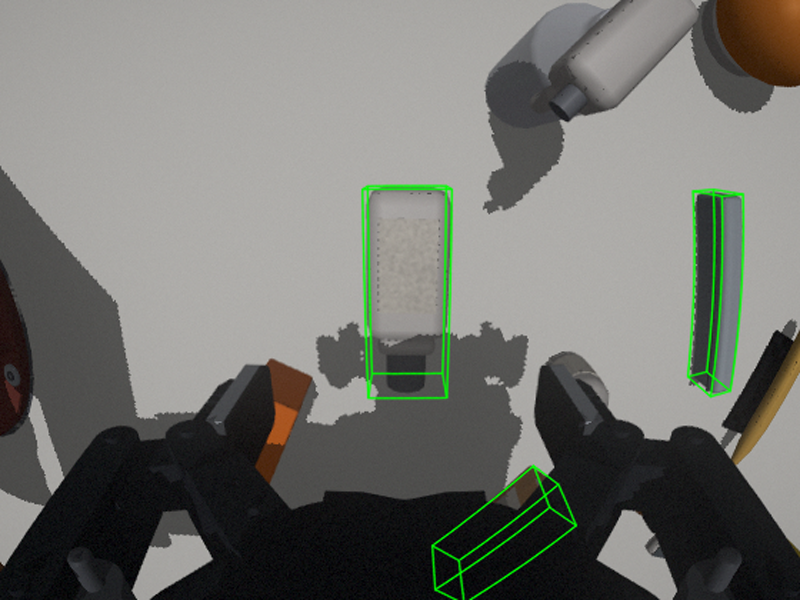

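The overlay on the wrist view fits the bottle at (405,290), foot up and cap down, and the tin at (718,290), both to within about 2 mm. The TCP is already over the bottle's body, so I descend.

>>> play_rows(steps="0 0 0.3 0 0 0 -1;0 0 0.5 0 0 0 -1;0 0 0.57 0 0 0 -1;0 0 0.57 0 0 0 -1;0 0 0.57 0 0 0 -1;0 0 0.57 0 0 0 -1")

```text
time_s: 3.37
eef_pos: [0.4435, -0.1559, 0.0276]
orientation: [-3.14, 0.0, 1.131]
ft_force: [0.3, 0.5, -0.0]
grip_width: 0.0848
gripper_force: 0.0
```

>>> play_rows(steps="0 0 0.014 0 0 0 -1;0 0 0.014 0 0 0 1;0 0 0.014 0 0 0 1;0 0 0.014 0 0 0 1;0 0 0.014 0 0 0 1;0 0 0.014 0 0 0 1;0 0 0.014 0 0 0 1", grip_force=40)

```text
time_s: 3.95
eef_pos: [0.4451, -0.1551, 0.0253]
orientation: [3.139, 0.0, 1.134]
ft_force: [-0.3, -0.2, 9.5]
grip_width: 0.0495
gripper_force: 40.8
```

```bash
cat > cmd.py <<'E'
from h import *
import json
def load(): d=json.load(open('cmd.json'));return np.array(d['p']),np.array(d['R'])
def save(p,R): json.dump({'p':list(map(float,p)),'R':np.array(R).tolist()},open('cmd.json','w'))
def apply(sh,tu):
    "book the final row of a call into the commanded pose"
    p,R=load();save(p+R@(np.array(sh)*U),R@Ro.from_rotvec(np.radians(np.array(tu)*45)).as_matrix())
def to(pos,R): p,R0=load();return delta(pos,R,p,R0)
RY=-.036
STOP={'slim':np.array([.4865,.2498,.035])}
ly=np.array([-np.sin(RY),np.cos(RY),0]);STOP['wide']=STOP['slim']+.08*ly;STOP['mid']=STOP['slim']-.08*ly
def chan(ch,x,y,z,ry=RY):
    cR=Ro.from_euler('z',ry).as_matrix()@np.array([[c26,0,-s26],[0,1,0],[s26,0,c26]])
    return STOP[ch]+cR@np.array([x,y,z]), cR@np.diag([-1,1,-1])   # tool x downhill, tool z into floor
E
python3 - <<'E'
from cmd import *
save([.445,-.155,.024],Rdown(np.radians(65)))
p,R=load()
print('a',to([.40,-.05,.20],Rdown(np.radians(110))))
P,Rp=chan('wide',.0596+.05,0,.025+.05);print(P)
E
```

```text
a (array([ 0.305, -0.341, -0.704]), array([-0.,  0., -1.]))
[0.55496685 0.327386   0.15045503]
```

>>> play_rows(steps="0 0 -0.16 0 0 0 1;0 0 -0.32 0 0 -0.1 1;0.05 -0.1 -0.48 0 0 -0.25 1;0.15 -0.2 -0.6 0 0 -0.4 1;0.305 -0.341 -0.704 0 0 -0.55 1;0.305 -0.341 -0.704 0 0 -0.7 1;0.305 -0.341 -0.704 0 0 -0.85 1;0.305 -0.341 -0.704 0 0 -1 1")

```text
time_s: 4.62
eef_pos: [0.3994, -0.0482, 0.2016]
orientation: [3.139, 0.002, 1.928]
ft_force: [0.8, -0.6, -2.7]
grip_width: 0.0495
gripper_force: 44.4
```

Run:
```python
from cmd import *
apply([0.305,-0.341,-0.704],[0,0,-1]);s=arm.read_state();print(s['eef_pos'],s['orientation'],s['grip_width'],s['ft_force'],s['qpos'].round(2),load()[0])
print(to([.46,.16,.25],Rdown(np.radians(150))))
```

```text
[ 0.39935226 -0.04820531  0.20161911] [3.13923512e+00 1.72649041e-03 1.92811179e+00] 0.04945433280101865 [ 0.75817637 -0.60157117 -2.6703749 ] [-0.3   0.09 -0.53  0.95  0.    0.91] [ 0.3999619  -0.04986582  0.2       ]
(array([ 0.707,  0.513, -0.2  ]), array([-0.   ,  0.   , -0.889]))
```

>>> play_rows(steps="0.707 0.513 -0.2 0 0 -0.9 1;0.707 0.513 -0.2 0 0 -0.9 1;0.707 0.513 -0.2 0 0 -0.9 1;0.707 0.513 -0.2 0 0 -0.9 1;0.707 0.513 -0.2 0 0 -0.9 1;0.707 0.513 -0.2 0 0 -0.9 1;0.707 0.513 -0.2 0 0 -0.9 1")

```text
time_s: 5.2
eef_pos: [0.4603, 0.164, 0.2512]
orientation: [3.139, 0.001, 2.636]
ft_force: [-0.9, -1.0, -2.7]
grip_width: 0.0494
gripper_force: 44.2
```

Run:
```python
from cmd import *
apply([0.707,0.513,-0.2],[0,0,-.9])
P,Rp=chan('wide',.0596+.05,0,.025+.055);print(P,to(P,Rp))
```

```text
[0.55277641 0.32746489 0.154949  ] (array([0.007, 0.765, 0.38 ]), array([-0.138, -0.567, -0.599]))
```

>>> play_rows(steps="0 0.17 0.02 -0.02 -0.09 -0.09 1;0.0 0.34 0.04 -0.045 -0.19 -0.2 1;0.005 0.51 0.08 -0.07 -0.285 -0.3 1;0.007 0.66 0.13 -0.09 -0.38 -0.4 1;0.007 0.765 0.2 -0.115 -0.475 -0.5 1;0.007 0.765 0.3 -0.138 -0.567 -0.599 1;0.007 0.765 0.38 -0.138 -0.567 -0.599 1;0.007 0.765 0.38 -0.138 -0.567 -0.599 1")

```text
time_s: 5.87
eef_pos: [0.5471, 0.3255, 0.1493]
orientation: [-3.136, 0.445, 3.108]
ft_force: [-1.1, -0.8, -2.5]
grip_width: 0.0496
gripper_force: 44.1
```

```bash
cat > rk.py <<'E'
from ov import *
import cmd as C
HW={'wide':.0295,'slim':.0145,'mid':.0215}
def rack(im,c,s):
    for n,w in HW.items():
        for col,xs,h in(((0,255,0),(0,.21),0),((0,255,255),(0,.21),.012)):
            X=np.array([C.chan(n,x,y,h)[0] for x,y in((xs[0],-w),(xs[1],-w),(xs[1],w),(xs[0],w))])
            lines(im,c,X,s,col,((0,1),(1,2),(2,3),(3,0)))
    X=np.array([C.chan('slim',x,y,.067)[0] for x,y in((0,-.144),(.035,-.144),(.035,.144),(0,.144))])
    lines(im,c,X,s,(255,0,255),((0,1),(1,2),(2,3),(3,0)))
E
python3 - <<'E'
from rk import *
C.apply([0.007,0.765,0.38],[-0.138,-0.567,-0.599])
s=arm.read_state();im=arm.snapshot('wrist')[:,:,::-1].copy();cv2.imwrite('pics/w2raw.png',im)
print(s['eef_pos'],C.load()[0],s['orientation'],s['qpos'].round(2))
rack(im,'wrist',s)
cv2.imwrite('pics/w2.png',cv2.resize(im,(800,600),interpolation=cv2.INTER_CUBIC))
E
```

```text
[0.54711231 0.32545    0.1492831 ] [0.55267831 0.3274062  0.155     ] [-3.13556143  0.44529278  3.10812344] [ 0.54  0.34 -0.47  0.38 -0.24  0.53]
```

View pics/w2.png

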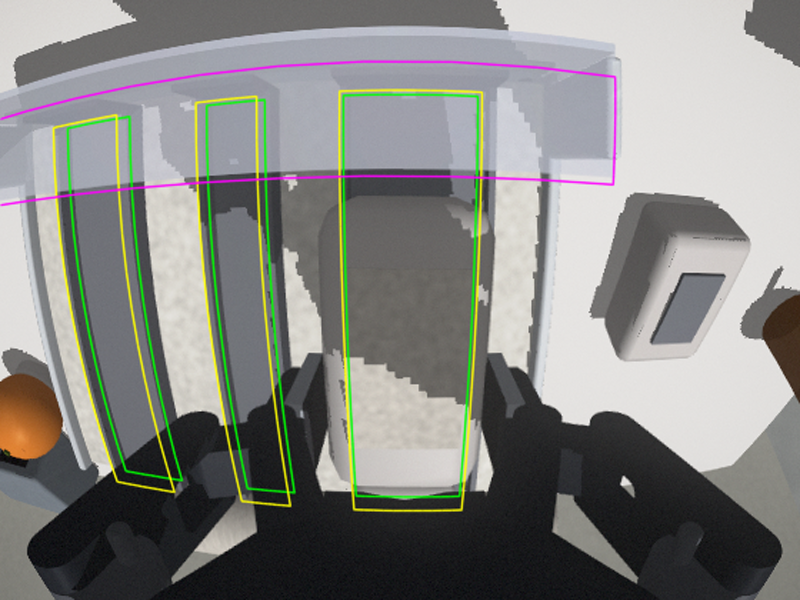

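Run:
```python
import cv2,numpy as np
a=cv2.imread('pics/w2raw.png');b=cv2.resize(cv2.imread('pics/w2.png'),(560,420))
f=lambda i:cv2.resize(np.clip(i[30:300,0:390].astype(float)*1.5,0,255).astype(np.uint8),(800,554),interpolation=cv2.INTER_CUBIC)
im=f(a)
import sys;sys.argv=['x']
from rk import *
# redraw overlay at saved pose
s=dict(eef_pos=[0.54711231,0.32545,0.1492831],orientation=[-3.13556143,0.44529278,3.10812344])
o=a.copy();o[:]=0;rack(o,'wrist',s);o=cv2.resize(o[30:300,0:390],(800,554),interpolation=cv2.INTER_CUBIC)
m=o.max(2)>120;im[m]=(im[m]*.4+o[m]*.6).astype(np.uint8)
cv2.imwrite('pics/w2z.png',im)
```

```text
(no output)
```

View pics/w2z.png

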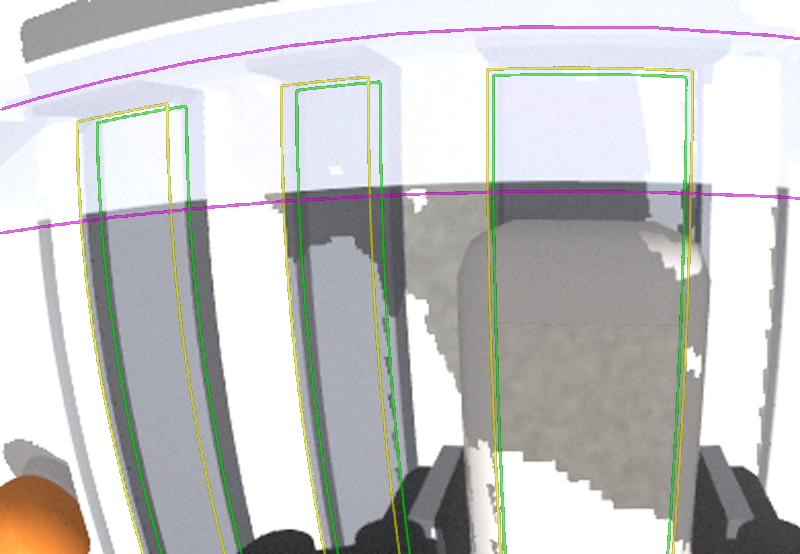

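>>> play_rows(steps="0 0 0 0 0 0 1;0 0 0 0 0 0 1;0 0 0 0 0 0 1")

```text
time_s: 6.17
eef_pos: [0.5539, 0.3282, 0.1575]
orientation: [3.14, 0.457, 3.103]
ft_force: [0.5, 0.0, -2.0]
grip_width: 0.0492
gripper_force: 44.2
```

Run:
```python
from rk import *
s=arm.read_state();im=arm.snapshot('wrist')[:,:,::-1].copy();cv2.imwrite('pics/w3raw.png',im)
print(s['eef_pos'],C.load()[0],s['orientation'])
np.save('w3.npy',np.r_[s['eef_pos'],s['orientation']])
g=cv2.cvtColor(im,cv2.COLOR_BGR2GRAY).astype(float)
# sample intensity along constant channel x, as function of channel-frame y on the floor plane
for x in (.05,.06,.08,.10):
    ys=np.arange(-.12,.05,.001);P=np.array([C.chan('slim',x,y,0)[0] for y in ys]);q=proj('wrist',P,s)
    v=cv2.remap(g.astype(np.float32),q[:,0].astype(np.float32)[None],q[:,1].astype(np.float32)[None],cv2.INTER_LINEAR)[0]
    print('x',x);print(' '.join(f'{int(a)}' for a in v))
ys=np.arange(.035,.14,.001)
for x in (.037,.042):
    P=np.array([C.chan('slim',x,y,0)[0] for y in ys]);q=proj('wrist',P,s)
    v=cv2.remap(g.astype(np.float32),q[:,0].astype(np.float32)[None],q[:,1].astype(np.float32)[None],cv2.INTER_LINEAR)[0]
    print('x',x,'from +.035');print(' '.join(f'{int(a)}' for a in v))
```

```text
[0.55387746 0.3281622  0.15746635] [0.55267831 0.3274062  0.155     ] [3.13955267 0.45696151 3.10299483]
x 0.05
216 213 213 209 207 206 204 203 132 117 108 91 74 72 73 72 73 74 73 73 72 78 108 114 115 114 115 114 114 115 115 114 114 115 116 116 116 114 114 114 117 116 116 114 115 115 117 116 116 116 115 115 117 116 116 117 117 117 117 106 83 73 73 74 74 72 72 73 74 114 196 218 216 214 214 213 215 216 217 217 215 215 213 215 216 216 216 217 219 220 223 221 219 216 212 208 205 206 210 207 129 71 69 64 61 62 59 57 57 69 68 70 68 67 68 68 66 68 66 68 68 67 65 66 65 66 66 65 66 65 66 64 65 65 65 64 65 61 56 56 54 63 103 111 116 115 116 115 115 166 218 166 116 117 116 115 114 112 112 113 112 110 109 108 111 109 108 109 104 84
x 0.06
204 203 204 205 207 207 208 192 133 117 113 89 73 71 73 73 73 73 73 72 72 83 103 115 116 115 114 115 115 116 115 115 115 116 116 116 117 114 115 115 116 116 116 117 117 116 115 115 116 117 116 116 116 117 116 117 117 117 117 110 84 73 74 74 72 75 75 74 74 108 187 216 215 214 211 214 218 220 221 219 214 210 212 216 217 214 216 217 219 220 220 221 220 219 219 218
[... 1643 characters left out ...]
1 111 86 68 68 63 57 66 69 68 68 69 67 68 69 67 69 68 67 67 67 68 67 70 66 68 69 67 67 68 66 66 69 67 68 71 69 68 66 67 67 68 67 68 68 68 68 68 67 67 66 69 68 111 122 124 121 123 124 124 120 99 69 69 69 98 82 53 107 125 124 187 219 218 217 218 220 220 219 214 214 214 216 218 217 214 215 219 220 216 216 214 156 99
x 0.042 from +.035
110 111 111 108 109 105 108 108 110 109 110 108 110 110 81 66 68 62 57 62 68 68 68 67 66 67 69 68 65 67 65 65 65 67 66 67 68 67 68 66 66 67 68 66 65 65 67 69 65 67 67 67 67 68 68 68 69 68 69 69 67 68 67 71 114 121 123 124 123 123 122 123 123 122 76 68 69 67 62 59 106 123 122 197 218 222 219 213 207 209 212 217 219 222 220 219 221 223 224 223 222 223 223 144 111 98
```

```bash
sed -i 's/.4865,.2498,.035/.4865,.2524,.035/' cmd.py
python3 - <<'E'
from cmd import *
P,Rp=chan('wide',.0596+.047,0,.025+.02);print(to(P,Rp))
P,Rp=chan('wide',.0596+.047,0,.025+.003);print(to(P,Rp))
P,Rp=chan('wide',.0596+.006,0,.025+.003);print(to(P,Rp))
E
```

```text
(array([0.012, 0.011, 0.14 ]), array([-0.,  0., -0.]))
(array([0.012, 0.011, 0.208]), array([-0.,  0., -0.]))
(array([0.176, 0.011, 0.208]), array([-0.,  0., -0.]))
```

>>> play_rows(steps="0.012 0.011 0.06 0 0 0 1;0.012 0.011 0.12 0 0 0 1;0.012 0.011 0.16 0 0 0 1;0.012 0.011 0.19 0 0 0 1;0.012 0.011 0.208 0 0 0 1;0.012 0.011 0.208 0 0 0 1;0.012 0.011 0.208 0 0 0 1")

```text
time_s: 6.8
eef_pos: [0.5724, 0.3298, 0.1072]
orientation: [-3.141, 0.454, 3.105]
ft_force: [0.2, 0.5, -1.3]
grip_width: 0.0494
gripper_force: 44.3
```

Run:
```python
from rk import *
C.apply([.012,.011,.208],[0,0,0])
s=arm.read_state();im=arm.snapshot('wrist')[:,:,::-1].copy();cv2.imwrite('pics/w4raw.png',im)
print(s['eef_pos'],C.load()[0],s['ft_force'],s['ft_torque'])
cv2.imwrite('pics/w4.png',cv2.resize(np.clip(im[40:320,120:480]*1.5,0,255).astype(np.uint8),(770,600),interpolation=cv2.INTER_CUBIC))
```

```text
[0.57239935 0.3298154  0.10723002] [0.57287411 0.32941374 0.10695146] [ 0.16384027  0.4566634  -1.34463316] [-0.04568114  0.62926498 -0.03026252]
```

View pics/w4.png

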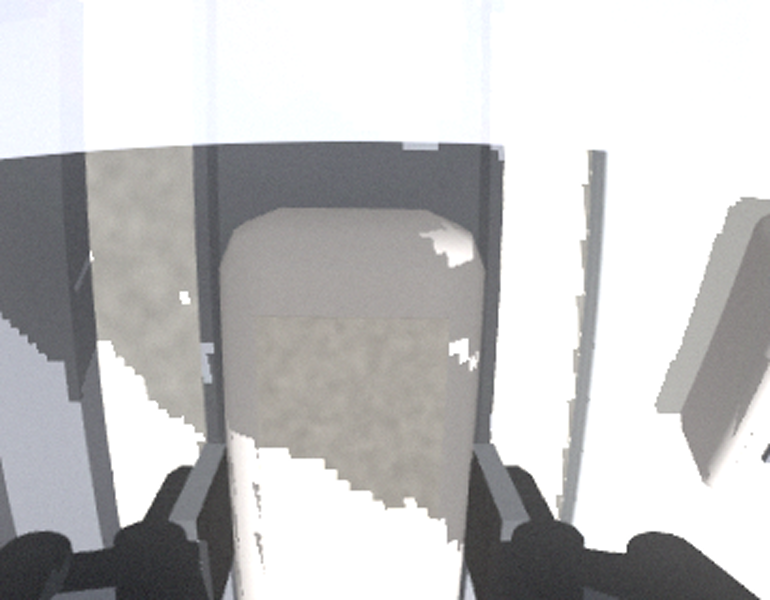

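The crop shows the bottle (cols 220–485) centred and parallel between the wide channel's walls (218 and 488), with its foot just uphill of the guard edge. I slide it down now.

>>> play_rows(steps="0.03 0 0 0 0 0 1;0.06 0 0 0 0 0 1;0.09 0 0 0 0 0 1;0.12 0 0 0 0 0 1;0.14 0 0 0 0 0 1;0.16 0 0.004 0 0 0 1;0.16 0 0.008 0 0 0 1;0.16 0 0.008 0 0 0 1")

```text
time_s: 7.52
eef_pos: [0.537, 0.3312, 0.0874]
orientation: [-3.141, 0.454, 3.106]
ft_force: [-0.5, -0.6, -1.2]
grip_width: 0.0493
gripper_force: 44.3
```

>>> play_rows(steps="0 0 0 0 0 0 -0.4;0 0 0 0 0 0 -0.5;0 0 0 0 0 0 -0.5;0 0 0 0 0 0 -0.5")

```text
time_s: 7.85
eef_pos: [0.5377, 0.3312, 0.088]
orientation: [3.141, 0.455, 3.105]
ft_force: [0.2, 0.3, 0.2]
grip_width: 0.0642
gripper_force: 0.0
```

Run:
```python
from rk import *
C.apply([.16,0,.008],[0,0,0])
s=arm.read_state();im=arm.snapshot('wrist')[:,:,::-1].copy()
print(s['eef_pos'],C.load()[0],s['ft_force'],s['grip_width'])
cv2.imwrite('pics/w5.png',cv2.resize(np.clip(im[20:320,120:480]*1.5,0,255).astype(np.uint8),(720,600),interpolation=cv2.INTER_CUBIC))
```

```text
[0.53767292 0.33120123 0.08803909] [0.53782629 0.33067648 0.08761094] [0.17383779 0.27944007 0.19037333] 0.06423972462838717
```

View pics/w5.png

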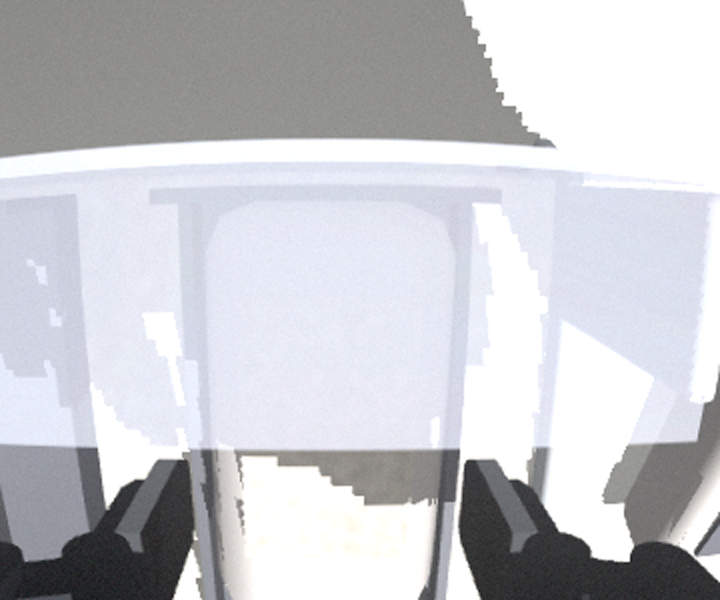

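The bottle's foot end (row 200) sits against the stop (band at rows 190–203), and the bottle lies between the walls. I retreat along the tool axis and head for the carton.

Run:
```python
from cmd import *
P,R=load();
print(to([.47,.26,.23],R))
apply(*[x for x in to([.47,.26,.23],R)])
print(to([.425,.06,.22],Rdown(np.radians(190))));apply(*to([.425,.06,.22],Rdown(np.radians(190))))
print(to([.41,-.17,.20],Rdown(np.radians(203.5))));apply(*to([.41,-.17,.20],Rdown(np.radians(203.5))))
print(to([.424,-.36,.17],Rdown(np.radians(203.5))));apply(*to([.424,-.36,.17],Rdown(np.radians(203.5))))
print(load())
```

```text
(array([-0.015, -0.292, -0.626]), array([0., 0., 0.]))
(array([ 0.153, -0.806, -0.03 ]), array([-0.061,  0.576, -0.264]))
(array([ 0.219, -0.896,  0.08 ]), array([-0. , -0. , -0.3]))
(array([ 0.252, -0.719,  0.12 ]), array([-0., -0.,  0.]))
(array([ 0.42403371, -0.3599656 ,  0.17005667]), array([[-9.16944903e-01, -3.99013832e-01, -8.10050376e-05],
       [-3.99013799e-01,  9.16944881e-01, -2.71226062e-04],
       [ 1.82500105e-04, -2.16377227e-04, -9.99999960e-01]]))
```

>>> play_rows(steps="0 0 -0.1 0 0 0 -0.5;0 0 -0.2 0 0 0 -0.5;0 0 -0.35 0 0 0 -1;0 -0.05 -0.5 0 0 0 -1;-0.015 -0.2 -0.626 0 0 0 -1;-0.015 -0.292 -0.626 0 0 0 -1;-0.015 -0.292 -0.626 0 0 0 -1")

```text
time_s: 8.48
eef_pos: [0.469, 0.2579, 0.2325]
orientation: [3.141, 0.457, 3.104]
ft_force: [0.7, -0.5, 0.7]
grip_width: 0.0857
gripper_force: 0.0
```

>>> play_rows(steps="0.153 -0.806 -0.03 -0.061 0.576 -0.264 -1;0.153 -0.806 -0.03 -0.061 0.576 -0.264 -1;0.153 -0.806 -0.03 -0.061 0.576 -0.264 -1;0.153 -0.806 -0.03 -0.061 0.576 -0.264 -1;0.153 -0.806 -0.03 -0.061 0.576 -0.264 -1;0.153 -0.806 -0.03 -0.061 0.576 -0.264 -1;0.153 -0.806 -0.03 -0.061 0.576 -0.264 -1")

```text
time_s: 9.07
eef_pos: [0.4246, 0.0588, 0.2195]
orientation: [-3.141, -0.001, -2.972]
ft_force: [0.9, -0.4, -0.9]
grip_width: 0.0853
gripper_force: 0.0
```

>>> play_rows(steps="0.219 -0.896 0.08 0 0 -0.3 -1;0.219 -0.896 0.08 0 0 -0.3 -1;0.219 -0.896 0.08 0 0 -0.3 -1;0.219 -0.896 0.08 0 0 -0.3 -1;0.219 -0.896 0.08 0 0 -0.3 -1;0.219 -0.896 0.08 0 0 -0.3 -1;0.219 -0.896 0.08 0 0 -0.3 -1;0.219 -0.896 0.08 0 0 -0.3 -1")

```text
time_s: 9.73
eef_pos: [0.4097, -0.1702, 0.1999]
orientation: [-3.141, 0.0, -2.734]
ft_force: [0.9, 0.5, -0.3]
grip_width: 0.085
gripper_force: 0.0
```

>>> play_rows(steps="0.252 -0.719 0.12 0 0 0 -1;0.252 -0.719 0.12 0 0 0 -1;0.252 -0.719 0.12 0 0 0 -1;0.252 -0.719 0.12 0 0 0 -1;0.252 -0.719 0.12 0 0 0 -1;0.252 -0.719 0.12 0 0 0 -1;0.252 -0.719 0.12 0 0 0 -1;0.252 -0.719 0.12 0 0 0 -1")

```text
time_s: 10.4
eef_pos: [0.4241, -0.3574, 0.1701]
orientation: [3.141, -0.0, -2.729]
ft_force: [0.7, 0.5, -0.7]
grip_width: 0.0855
gripper_force: 0.0
```

Run:
```python
from ov import *
import cmd as C
s=arm.read_state();im=arm.snapshot('wrist')[:,:,::-1].copy();cv2.imwrite('pics/w6raw.png',im)
print(s['eef_pos'],s['orientation'],C.load()[0],s['qpos'].round(2))
lines(im,'wrist',box(*OBJ['carton']),s,(0,255,0))
cv2.imwrite('pics/w6.png',cv2.resize(im,(800,600),interpolation=cv2.INTER_CUBIC))
print([(round(d['location'][1]*560),round(d['location'][0]*420),round(d['conf'],2)) for d in arm.search_frame('wrist','carton')])
```

```text
[ 0.42409599 -0.35742284  0.17006755] [ 3.14084398e+00 -3.36896566e-05 -2.72926201e+00] [ 0.42403371 -0.3599656   0.17005667] [-0.83  0.4  -0.2   0.97  0.   -1.24]
[(289, 29, 0.91), (474, 134, 0.8), (257, 181, 0.58)]
```

View pics/w6.png

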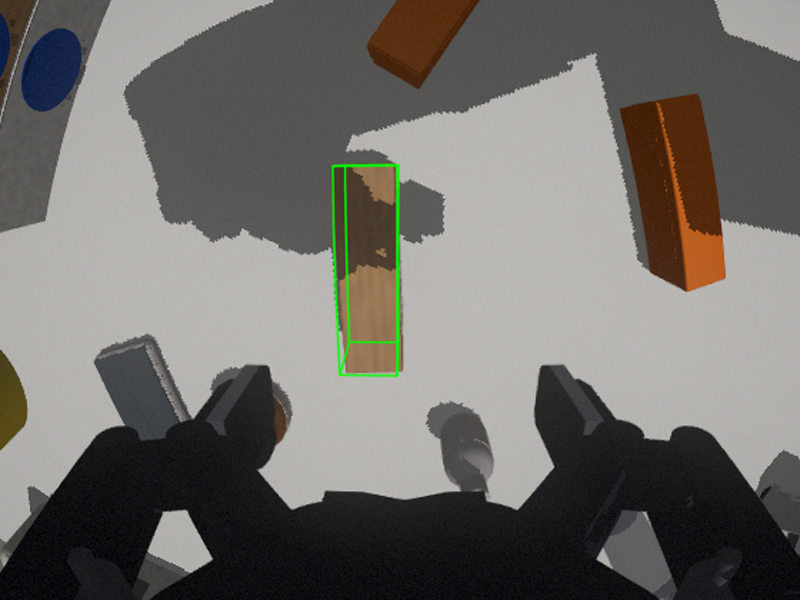

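The wrist view shows the brown carton at (370,270), with the orange look-alikes at (420,40) and (690,190). The brown one matches the card carton and my overlay, so I take that one.

Run:
```python
from cmd import *
t=to([.424,-.380,.034],Rdown(np.radians(203.5)));print(t);apply(*t)
for tg in [([.40,-.17,.24],203.5),([.43,.03,.25],190)]:
    t=to(tg[0],Rdown(np.radians(tg[1])));print(t);apply(*t)
P,R=chan('mid',.060+.05,0,.034+.06);t=to(P,R);print(P,t);apply(*t)
P,R=chan('mid',.060+.047,0,.034+.003);t=to(P,R);print(P,t);apply(*t)
```

```text
(array([ 0.032, -0.073,  0.544]), array([-0., -0.,  0.]))
(array([-0.247,  0.808, -0.824]), array([-0., -0.,  0.]))
(array([-0.429,  0.686, -0.04 ]), array([-0. , -0. ,  0.3]))
[0.54124372 0.17037651 0.16770747] (array([-0.536,  0.475,  0.329]), array([ 0.061, -0.576,  0.264]))
[0.56352005 0.16957421 0.11516109] (array([0.012, 0.001, 0.228]), array([-0.,  0., -0.]))
```

>>> play_rows(steps="0.032 -0.073 0 0 0 0 -1;0.032 -0.073 0.16 0 0 0 -1;0.032 -0.073 0.32 0 0 0 -1;0.032 -0.073 0.46 0 0 0 -1;0.032 -0.073 0.544 0 0 0 -1;0.032 -0.073 0.544 0 0 0 -1;0.032 -0.073 0.544 0 0 0 0;0.032 -0.073 0.544 0 0 0 1", grip_force=40)

```text
time_s: 11.17
eef_pos: [0.4243, -0.3797, 0.0359]
orientation: [-3.139, 0.001, -2.73]
ft_force: [-0.2, -0.3, 0.0]
grip_width: 0.0638
gripper_force: 0.0
```

>>> play_rows(steps="0 0 0 0 0 0 1;0 0 0 0 0 0 1;0 0 0 0 0 0 1;0 0 0 0 0 0 1;0 0 0 0 0 0 1;0 0 0 0 0 0 1")

```text
time_s: 11.67
eef_pos: [0.4242, -0.3804, 0.036]
orientation: [-3.138, 0.001, -2.731]
ft_force: [0.2, 0.9, 9.4]
grip_width: 0.0333
gripper_force: 39.1
```

>>> play_rows(steps="0 0 -0.16 0 0 0 1;0 0 -0.32 0 0 0 1;-0.05 0.1 -0.48 0 0 0 1;-0.1 0.25 -0.62 0 0 0 1;-0.15 0.4 -0.75 0 0 0 1;-0.2 0.56 -0.824 0 0 0 1;-0.247 0.71 -0.824 0 0 0 1;-0.247 0.808 -0.824 0 0 0 1")

```text
time_s: 12.33
eef_pos: [0.4023, -0.1766, 0.2416]
orientation: [-3.137, 0.003, -2.732]
ft_force: [-0.3, 0.3, -0.9]
grip_width: 0.0336
gripper_force: 40.6
```

>>> play_rows(steps="-0.09 0.15 -0.04 0 0 0.05 1;-0.18 0.29 -0.04 0 0 0.12 1;-0.27 0.43 -0.04 0 0 0.2 1;-0.36 0.57 -0.04 0 0 0.3 1;-0.429 0.686 -0.04 0 0 0.3 1;-0.429 0.686 -0.04 0 0 0.3 1;-0.429 0.686 -0.04 0 0 0.3 1")

```text
time_s: 12.92
eef_pos: [0.4313, 0.0244, 0.2498]
orientation: [-3.141, 0.001, -2.962]
ft_force: [0.1, -0.7, -0.2]
grip_width: 0.0336
gripper_force: 40.7
```

>>> play_rows(steps="-0.1 0.09 0.02 0.01 -0.1 0.05 1;-0.2 0.18 0.05 0.02 -0.2 0.1 1;-0.3 0.27 0.09 0.03 -0.3 0.15 1;-0.4 0.36 0.14 0.045 -0.4 0.2 1;-0.48 0.43 0.2 0.055 -0.5 0.24 1;-0.536 0.475 0.27 0.061 -0.576 0.264 1;-0.536 0.475 0.329 0.061 -0.576 0.264 1;-0.536 0.475 0.329 0.061 -0.576 0.264 1")

```text
time_s: 13.58
eef_pos: [0.5402, 0.1617, 0.1636]
orientation: [-3.139, 0.449, 3.106]
ft_force: [-0.9, -1.6, -1.0]
grip_width: 0.0334
gripper_force: 40.6
```

>>> play_rows(steps="0.012 0.001 0 0 0 0 1;0.012 0.001 0 0 0 0 1;0.012 0.001 0 0 0 0 1")

```text
time_s: 13.83
eef_pos: [0.5409, 0.1624, 0.1669]
orientation: [-3.142, 0.456, 3.104]
ft_force: [-0.3, -0.8, -1.9]
grip_width: 0.0334
gripper_force: 40.6
```

Run:
```python
from rk import *
s=arm.read_state();im=arm.snapshot('wrist')[:,:,::-1].copy();cv2.imwrite('pics/w7raw.png',im)
P,R=C.chan('mid',.060+.047,0,.034+.060);print(s['eef_pos'],P,s['orientation'],s['ft_force'])
g=cv2.cvtColor(im,cv2.COLOR_BGR2GRAY)
for x in (.04,.045,.19):
    ys=np.arange(-.035,.035,.001);P=np.array([C.chan('mid',x,y,0)[0] for y in ys]);q=proj('wrist',P,s).astype(np.float32)
    print(x,' '.join(map(str,cv2.remap(g,q[:,0][None],q[:,1][None],cv2.INTER_LINEAR)[0])))
# carton top face edges: tool-plane, 17mm below..., height of top = tool z .034-.052
Rm=rpy(s['orientation'])
for tx in (.03,.045):
    ty=np.arange(-.03,.03,.001);P=np.array([s['eef_pos']+Rm@np.array([tx,t,-.018]) for t in ty]);q=proj('wrist',P,s).astype(np.float32)
    print('carton',tx,' '.join(map(str,cv2.remap(g,q[:,0][None],q[:,1][None],cv2.INTER_LINEAR)[0])))
```

```text
[0.54090811 0.1623963  0.16687912] [0.53854908 0.17047356 0.16639235] [-3.1415378   0.45573193  3.10396578] [-0.31171188 -0.83097554 -1.90763378]
0.04 111 110 108 109 113 115 117 116 116 113 111 68 67 68 60 70 73 68 68 67 68 69 70 68 69 69 68 66 69 70 69 68 68 67 69 68 72 125 121 123 122 124 123 125 123 124 124 123 124 126 124 124 124 88 69 72 71 85 62 97 125 125 177 221 221 218 218 219 221 221
0.045 114 115 115 117 117 117 114 113 112 112 103 70 69 68 62 68 69 68 70 69 69 68 69 68 68 69 67 69 69 68 69 69 69 69 68 77 123 122 123 123 123 123 122 123 124 125 124 123 125 125 124 125 124 125 86 72 68 66 60 93 125 127 162 220 220 221 220 220 220 219
0.19 160 161 160 156 155 153 150 148 151 150 151 153 153 153 151 149 150 146 145 145 146 146 149 151 154 155 151 150 152 149 148 150 151 153 159 159 160 160 159 159 157 155 153 153 154 156 158 158 162 160 158 157 155 132 85 80 80 83 82 81 69 34 31 33 36 34 32 35 35 35
carton 0.03 232 232 223 214 229 177 136 209 212 217 117 116 114 97 85 86 85 85 83 79 82 80 82 81 81 78 79 79 80 80 79 78 81 81 83 81 80 78 81 80 82 80 81 80 84 84 90 132 213 221 220 220 223 223 222 225 223 219 213 210
carton 0.045 222 120 126 217 229 171 105 119 120 118 116 116 116 85 83 82 83 83 80 80 80 82 81 81 79 80 81 82 82 79 79 80 81 82 80 80 78 77 79 82 82 84 83 84 83 81 105 132 214 218 224 228 228 223 223 221 218 218 220 222
```

Run:
```python
from cmd import *
s=arm.read_state();save(s['eef_pos'],rpy(s['orientation']))
P,R=chan('mid',.060+.047,.0007,.034+.058);print(to(P,R),P)
```

```text
(array([0.011, 0.034, 0.005]), array([-0.001,  0.003, -0.002])) [0.53945045 0.17114155 0.16459476]
```

>>> play_rows(steps="0.011 0.034 0.004 0 0 0 1;0.011 0.034 0.004 0 0 0 1;0.011 0.034 0.004 0 0 0 1;0.011 0.034 0.004 0 0 0 1")

```text
time_s: 14.22
eef_pos: [0.5382, 0.172, 0.1634]
orientation: [-3.141, 0.454, 3.106]
ft_force: [0.4, 0.6, -1.0]
grip_width: 0.0334
gripper_force: 40.6
```

Run:
```python
from cmd import *
s=arm.read_state();save(s['eef_pos'],rpy(s['orientation']));print(s['eef_pos'],s['orientation'])
P,R=chan('mid',.060+.047,.0007,.034+.003);print(to(P,R),P)
```

```text
[0.53821394 0.17202608 0.16344109] [-3.14126172  0.45415402  3.10594335]
(array([-0.006, -0.003,  0.218]), array([-0.,  0.,  0.])) [0.56354524 0.17027376 0.11516109]
```

>>> play_rows(steps="-0.006 -0.003 0.06 0 0 0 1;-0.006 -0.003 0.12 0 0 0 1;-0.006 -0.003 0.165 0 0 0 1;-0.006 -0.003 0.195 0 0 0 1;-0.006 -0.003 0.215 0 0 0 1;-0.006 -0.003 0.215 0 0 0 1;-0.006 -0.003 0.215 0 0 0 1")

```text
time_s: 14.8
eef_pos: [0.563, 0.1701, 0.1157]
orientation: [-3.141, 0.454, 3.105]
ft_force: [0.2, 0.4, -0.7]
grip_width: 0.0335
gripper_force: 40.6
```

Run:
```python
from rk import *
C.apply([-.006,-.003,.215],[0,0,0])
s=arm.read_state();im=arm.snapshot('wrist')[:,:,::-1].copy();cv2.imwrite('pics/w8raw.png',im)
print(s['eef_pos'],C.load()[0],s['orientation'],s['ft_force'])
cv2.imwrite('pics/w8.png',cv2.resize(np.clip(im[40:320,120:480]*1.5,0,255).astype(np.uint8),(770,600),interpolation=cv2.INTER_CUBIC))
C.STOP;P,R=C.chan('mid',.060+.006,.0007,.034+.0015);print(C.to(P,R))
```

```text
[0.56303636 0.17012516 0.11569283] [0.56309882 0.17037029 0.11579788] [-3.14122594  0.45383324  3.105451  ] [ 0.19576996  0.44764549 -0.70907945]
(array([ 0.164, -0.   ,  0.009]), array([-0.,  0.,  0.]))
```

View pics/w8.png

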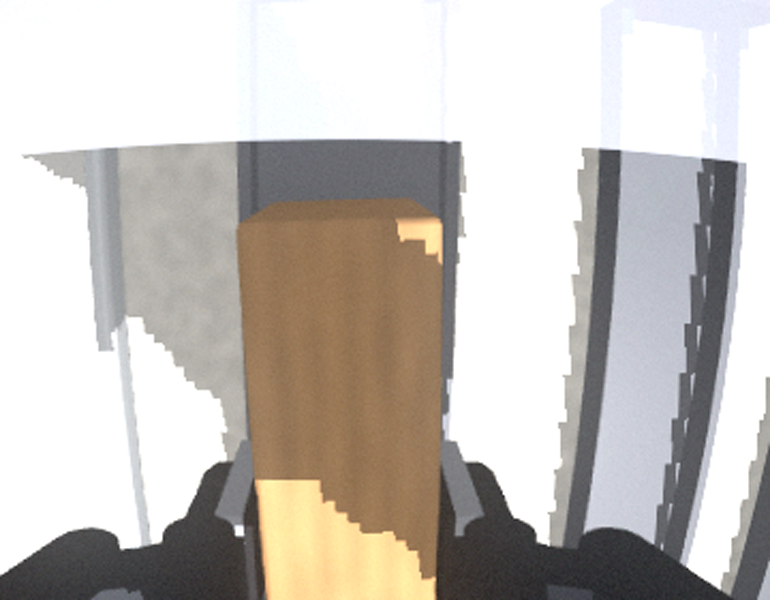

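The carton's lower front edge (cols 270–415) lies within the mid channel floor (258–443) and is parallel to it. I slide it down with a 1 mm shift to the right.

>>> play_rows(steps="0.03 0.004 0 0 0 0 1;0.06 0.004 0 0 0 0 1;0.09 0.004 0 0 0 0 1;0.12 0.004 0 0 0 0 1;0.14 0.004 0 0 0 0 1;0.16 0.004 0.004 0 0 0 1;0.16 0.004 0.009 0 0 0 1;0.16 0.004 0.009 0 0 0 1")

```text
time_s: 15.52
eef_pos: [0.5267, 0.1726, 0.0962]
orientation: [-3.141, 0.453, 3.107]
ft_force: [-15.2, -0.9, 17.4]
grip_width: 0.0334
gripper_force: 38.4
```

>>> play_rows(steps="0 0 0 0 0 0 0;0 0 0 0 0 0 -0.1;0 0 0 0 0 0 -0.1;0 0 0 0 0 0 -0.1")

```text
time_s: 15.85
eef_pos: [0.5284, 0.1724, 0.0961]
orientation: [-3.141, 0.454, 3.105]
ft_force: [-0.5, 0.2, -0.5]
grip_width: 0.047
gripper_force: 0.0
```

Run:
```python
from rk import *
C.apply([.16,.004,.009],[0,0,0])
s=arm.read_state();im=arm.snapshot('wrist')[:,:,::-1].copy();cv2.imwrite('pics/w9raw.png',im)
print(s['eef_pos'],C.load()[0],s['ft_force'],s['grip_width'])
cv2.imwrite('pics/w9.png',cv2.resize(np.clip(im[20:320,120:480]*1.5,0,255).astype(np.uint8),(720,600),interpolation=cv2.INTER_CUBIC))
```

```text
[0.52839226 0.17237509 0.09612292] [0.52819858 0.17261488 0.09622757] [-0.46693265  0.16652992 -0.51756442] 0.04704950654718252
```

View pics/w9.png

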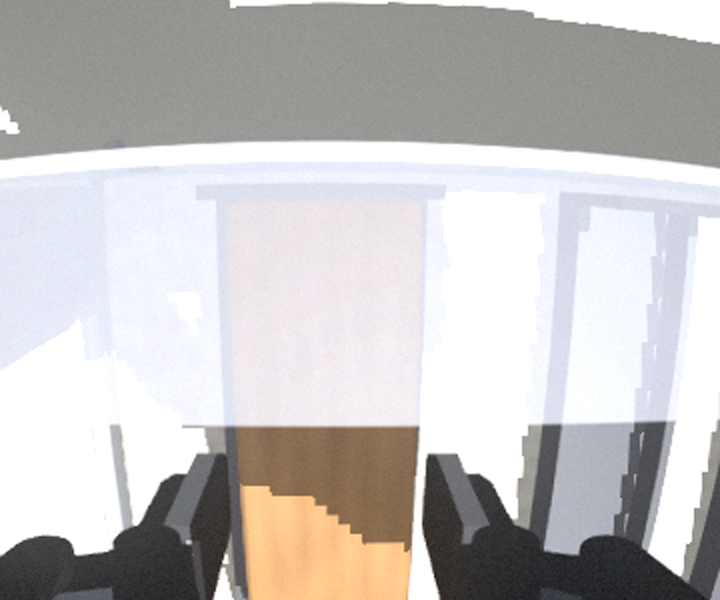

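The carton's end (row 200) is at the stop and it sits between its walls. The contact showed the floor is about 1–2 mm higher than I assumed. Next is the tin.

Run:
```python
from cmd import *
P,R=load()
for p,y in [([.467,.12,.235],None),([.43,-.09,.24],215),([.56,-.25,.22],253.7),([.650,-.258,.12],253.7)]:
    t=to(p,R if y is None else Rdown(np.radians(y)));print(t,np.linalg.norm(t[0])*250/41.7);apply(*t)
```

```text
(array([-0.03 , -0.219, -0.603]), array([0., 0., 0.])) 3.85034936175228
(array([ 0.097, -0.845, -0.069]), array([-0.187,  0.558, -0.809])) 5.115967772299164
(array([-0.059, -0.823,  0.08 ]), array([-0.  , -0.  , -0.86])) 4.9699118858727465
(array([-0.071, -0.354,  0.4  ]), array([ 0., -0.,  0.])) 3.230502667525564
```

>>> play_rows(steps="0 0 -0.1 0 0 0 -0.1;0 0 -0.22 0 0 0 -0.1;0 0 -0.36 0 0 0 -0.5;0 -0.05 -0.5 0 0 0 -1;-0.03 -0.15 -0.603 0 0 0 -1;-0.03 -0.219 -0.603 0 0 0 -1;-0.03 -0.219 -0.603 0 0 0 -1")

```text
time_s: 16.48
eef_pos: [0.4675, 0.1181, 0.2371]
orientation: [-3.141, 0.458, 3.104]
ft_force: [0.7, -0.3, 0.1]
grip_width: 0.0851
gripper_force: 0.0
```

>>> play_rows(steps="0.097 -0.845 -0.069 -0.187 0.558 -0.809 -1;0.097 -0.845 -0.069 -0.187 0.558 -0.809 -1;0.097 -0.845 -0.069 -0.187 0.558 -0.809 -1;0.097 -0.845 -0.069 -0.187 0.558 -0.809 -1;0.097 -0.845 -0.069 -0.187 0.558 -0.809 -1;0.097 -0.845 -0.069 -0.187 0.558 -0.809 -1;0.097 -0.845 -0.069 -0.187 0.558 -0.809 -1;0.097 -0.845 -0.069 -0.187 0.558 -0.809 -1")

```text
time_s: 17.15
eef_pos: [0.4311, -0.0922, 0.2388]
orientation: [3.14, -0.004, -2.53]
ft_force: [-1.2, 0.1, -0.4]
grip_width: 0.0851
gripper_force: 0.0
```

>>> play_rows(steps="-0.059 -0.823 0.08 0 0 -0.86 -1;-0.059 -0.823 0.08 0 0 -0.86 -1;-0.059 -0.823 0.08 0 0 -0.86 -1;-0.059 -0.823 0.08 0 0 -0.86 -1;-0.059 -0.823 0.08 0 0 -0.86 -1;-0.059 -0.823 0.08 0 0 -0.86 -1;-0.059 -0.823 0.08 0 0 -0.86 -1;-0.059 -0.823 0.08 0 0 -0.86 -1")

```text
time_s: 17.82
eef_pos: [0.5596, -0.2488, 0.219]
orientation: [3.14, 0.001, -1.859]
ft_force: [-0.1, 0.0, -0.2]
grip_width: 0.0852
gripper_force: 0.0
```

Run:
```python
from ov import *
import cmd as C
s=arm.read_state();im=arm.snapshot('wrist')[:,:,::-1].copy();cv2.imwrite('pics/w10raw.png',im)
print(s['eef_pos'],s['orientation'],s['qpos'].round(2))
r=arm.search_frame('wrist','tin')
for d in r[:3]:
    px=(d['location'][1]*560,d['location'][0]*420);print(px,d['conf'],back('wrist',px,.03,s))
g=cv2.cvtColor(im,cv2.COLOR_BGR2GRAY)
def prof(P):
    q=proj('wrist',np.array(P),s).astype(np.float32);return ' '.join(map(str,cv2.remap(g,q[:,0][None],q[:,1][None],cv2.INTER_LINEAR)[0]))
p,yaw=np.array(OBJ['tin'][0]),OBJ['tin'][1];u=np.array([np.cos(yaw),np.sin(yaw)]);v=np.array([-u[1],u[0]])
print('len',prof([[*(p+u*t),.036] for t in np.arange(-.09,.0901,.002)]))
for t in(-.05,0,.05): print('wid',t,prof([[*(p+u*t+v*w),.036] for w in np.arange(-.025,.026,.001)]))
C.save(s['eef_pos'],rpy(s['orientation']))
print(C.to([.650,-.258,.12],Rdown(yaw)))
```

```text
[ 0.55961522 -0.24879666  0.21896948] [ 3.14044428e+00  8.36648351e-04 -1.85874554e+00] [-0.54  0.47  0.05  1.15  0.   -1.82]
(195.384, 191.898) 0.7 [ 0.64712205 -0.26643124  0.03      ]
(322.28000000000003, 321.888) 0.37 [ 0.56066454 -0.07422403  0.03      ]
len 169 169 169 169 170 170 171 169 173 157 129 136 136 136 137 136 136 138 138 138 137 139 138 137 138 138 139 138 139 139 137 138 140 139 139 139 139 139 139 141 139 140 140 140 140 139 140 139 140 139 140 140 139 140 140 141 140 142 139 141 140 141 142 140 143 142 143 142 143 141 143 142 141 141 143 143 142 145 143 142 143 141 119 81 83 85 85 110 169 168 170
wid -0.05 172 171 170 170 172 172 170 170 141 84 62 61 61 53 64 64 74 100 118 128 138 142 142 144 142 137 137 135 132 130 130 127 126 119 119 144 163 170 170 170 170 171 170 170 170 171 170 170 170 170 170
wid 0 172 171 173 170 172 171 173 170 155 111 75 65 63 59 62 66 72 93 111 122 135 145 144 146 142 139 138 136 134 133 133 131 130 127 119 117 144 171 170 171 170 170 170 171 171 170 170 171 172 170 171
wid 0.05 172 170 171 171 170 170 172 166 136 92 72 61 60 61 58 57 65 74 99 116 127 141 146 144 145 143 141 138 133 136 135 133 132 129 122 120 140 166 171 170 170 171 169 169 170 170 170 169 169 170 170
(array([-0.067, -0.358,  0.396]), array([ 0.001,  0.001, -0.004]))
```

Run:
```python
from cmd import *
save(*[x for x in (arm.read_state()['eef_pos'],rpy(arm.read_state()['orientation']))])
R=Rdown(np.radians(253.7));t=to([.651,-.260,.11],R);print(t);apply(*t);t=to([.651,-.260,.028],R);print(t)
```

```text
(array([-0.06 , -0.364,  0.44 ]), array([-0.   ,  0.   , -0.003]))
(array([0.   , 0.   , 0.328]), array([-0.,  0.,  0.]))
```

>>> play_rows(steps="-0.03 -0.15 0.06 0 0 0 -1;-0.05 -0.28 0.15 0 0 0 -1;-0.06 -0.364 0.26 0 0 0 -1;-0.06 -0.364 0.4 0 0 0 -1;-0.06 -0.364 0.54 0 0 0 -1;-0.06 -0.364 0.65 0 0 0 -1;-0.06 -0.364 0.74 0 0 0 -1;-0.06 -0.364 0.74 0 0 0 -1")

```text
time_s: 18.58
eef_pos: [0.6482, -0.2587, 0.0306]
orientation: [3.135, 0.001, -1.857]
ft_force: [-1.6, 0.4, -0.7]
grip_width: 0.0856
gripper_force: 0.0
```

>>> play_rows(steps="0 0 0 0 0 0 -1;0 0 0 0 0 0 -1")

```text
time_s: 18.75
eef_pos: [0.6523, -0.2615, 0.0372]
orientation: [-3.139, -0.001, -1.856]
ft_force: [0.6, -0.7, -0.1]
grip_width: 0.0851
gripper_force: 0.0
```

>>> play_rows(steps="0 0 0.02 0 0 0 -1;0 0 0.024 0 0 0 -1;0 0 0.024 0 0 0 -1;0 0 0.024 0 0 0 -1")

```text
time_s: 19.08
eef_pos: [0.6516, -0.2617, 0.0294]
orientation: [-3.141, -0.0, -1.856]
ft_force: [0.1, 0.2, 0.4]
grip_width: 0.0853
gripper_force: 0.0
```

>>> play_rows(steps="0 0 0.002 0 0 0 0;0 0 0.002 0 0 0 1;0 0 0.002 0 0 0 1;0 0 0.002 0 0 0 1;0 0 0.002 0 0 0 1;0 0 0.002 0 0 0 1;0 0 0.002 0 0 0 1;0 0 0.002 0 0 0 1", grip_force=45)

```text
time_s: 19.75
eef_pos: [0.6515, -0.2616, 0.0284]
orientation: [-3.141, -0.0, -1.856]
ft_force: [0.1, -0.1, 1.1]
grip_width: 0.0194
gripper_force: 45.5
```

>>> play_rows(steps="0 0 0 0 0 0 1;0 0 0 0 0 0 1;0 0 0 0 0 0 1")

```text
time_s: 20.0
eef_pos: [0.6515, -0.2616, 0.0284]
orientation: [-3.142, -0.0, -1.856]
ft_force: [-0.6, -0.2, 2.9]
grip_width: 0.0189
gripper_force: 45.5
```

Run:
```python
from cmd import *
s=arm.read_state();print(s['eef_pos'],s['orientation'],s['grip_width'],s['gripper_force'],s['ft_force'])
save(s['eef_pos'],rpy(s['orientation']))
for p,y in [([.60,-.235,.21],245),([.45,-.10,.26],215),([.45,.10,.26],190)]:
    t=to(p,Rdown(np.radians(y)));print(t,np.linalg.norm(t[0])*250/41.7);apply(*t)
z0=s['eef_pos'][2]
P,R=chan('slim',.0755+.05,.001,z0+.05);t=to(P,R);print(P,t,np.linalg.norm(t[0])*250/41.7);apply(*t)
```

```text
[ 0.65146032 -0.26159381  0.02839692] [-3.14153818e+00 -4.03956741e-04 -1.85568868e+00] 0.01885676397855995 45.4996794462204 [-0.5589244  -0.19267971  2.90718552]
(array([-0.044,  0.227, -0.726]), array([-0.   , -0.001,  0.193])) 4.567940118109535
(array([-0.236,  0.772, -0.2  ]), array([0.   , 0.001, 0.666])) 4.986049236617742
(array([-0.459,  0.655, -0.001]), array([-0.   , -0.   ,  0.556])) 4.795065072158108
[0.56491688 0.25057642 0.16047826] (array([-0.557,  0.514,  0.398]), array([ 0.061, -0.576,  0.264])) 5.132290180625543
```

>>> play_rows(steps="0 0 -0.15 0 0 0 1;0 0 -0.3 0 0 0 1;0 0 -0.45 0 0 0 1;-0.02 0.07 -0.58 0 0 0.05 1;-0.03 0.14 -0.68 0 0 0.1 1;-0.044 0.2 -0.726 0 0 0.193 1;-0.044 0.227 -0.726 0 0 0.193 1;-0.044 0.227 -0.726 0 0 0.193 1")

```text
time_s: 20.67
eef_pos: [0.5991, -0.2346, 0.21]
orientation: [3.141, -0.0, -2.005]
ft_force: [0.6, -0.5, -1.5]
grip_width: 0.0186
gripper_force: 45.1
```

>>> play_rows(steps="-0.02 0.06 -0.1 0 0 0.08 1;-0.06 0.19 -0.19 0 0 0.2 1;-0.1 0.33 -0.2 0 0 0.3 1;-0.14 0.47 -0.2 0 0 0.4 1;-0.19 0.61 -0.2 0 0 0.52 1;-0.236 0.74 -0.2 0 0 0.62 1;-0.236 0.772 -0.2 0 0 0.666 1;-0.236 0.772 -0.2 0 0 0.666 1")

```text
time_s: 21.33
eef_pos: [0.4483, -0.0986, 0.2586]
orientation: [3.139, -0.002, -2.529]
ft_force: [0.4, -0.3, -1.5]
grip_width: 0.019
gripper_force: 45.1
```

>>> play_rows(steps="-0.08 0.11 0 0 0 0.1 1;-0.16 0.23 0 0 0 0.2 1;-0.25 0.35 0 0 0 0.3 1;-0.33 0.47 0 0 0 0.4 1;-0.41 0.59 0 0 0 0.5 1;-0.459 0.655 0 0 0 0.556 1;-0.459 0.655 0 0 0 0.556 1;-0.459 0.655 0 0 0 0.556 1")

```text
time_s: 22.0
eef_pos: [0.451, 0.1006, 0.2586]
orientation: [-3.141, -0.002, -2.962]
ft_force: [-0.0, -0.5, -1.5]
grip_width: 0.019
gripper_force: 45.1
```

Run:
```python
from cmd import *
s=arm.read_state();print(s['eef_pos'],s['orientation'],s['grip_width'])
save(s['eef_pos'],rpy(s['orientation']))
P,R=chan('slim',.075+.05,.001,.0284+.07);t=to(P,R);print(P,t,np.linalg.norm(t[0])*250/41.7)
```

```text
[0.45097491 0.10064067 0.25859798] [-3.14126644e+00 -1.75960771e-03 -2.96212553e+00] 0.019023708123674876
[0.55570468 0.2509082  0.17823773] (array([-0.52 ,  0.517,  0.32 ]), array([ 0.062, -0.578,  0.27 ])) 4.7964965411648475
```

>>> play_rows(steps="-0.1 0.1 0 0.01 -0.1 0.05 1;-0.2 0.2 0 0.02 -0.22 0.1 1;-0.3 0.3 0.02 0.03 -0.34 0.15 1;-0.4 0.4 0.06 0.045 -0.46 0.2 1;-0.48 0.48 0.12 0.055 -0.56 0.25 1;-0.52 0.517 0.2 0.062 -0.578 0.27 1;-0.52 0.517 0.28 0.062 -0.578 0.27 1;-0.52 0.517 0.32 0.062 -0.578 0.27 1")

```text
time_s: 22.67
eef_pos: [0.555, 0.2489, 0.1759]
orientation: [-3.138, 0.451, 3.104]
ft_force: [-0.5, -1.0, -1.7]
grip_width: 0.0191
gripper_force: 45.1
```

>>> play_rows(steps="0 0 0 0 0 0 1;0 0 0 0 0 0 1;0 0 0 0 0 0 1;0 0 0 0 0 0 1")

```text
time_s: 23.0
eef_pos: [0.5568, 0.2495, 0.1808]
orientation: [3.141, 0.457, 3.1]
ft_force: [-0.0, 0.0, -0.4]
grip_width: 0.0189
gripper_force: 45.1
```

```bash
cat > chk.py <<'E'
from rk import *
def prof(g,P,s):
    q=proj('wrist',np.array(P),s).astype(np.float32);return ' '.join(map(str,cv2.remap(g,q[:,0][None],q[:,1][None],cv2.INTER_LINEAR)[0]))
E
python3 - <<'E'
from chk import *
s=arm.read_state();im=arm.snapshot('wrist')[:,:,::-1].copy();cv2.imwrite('pics/w11raw.png',im)
g=cv2.cvtColor(im,cv2.COLOR_BGR2GRAY);print(s['eef_pos'],s['orientation'],s['ft_force'])
C.save(s['eef_pos'],rpy(s['orientation']))
o=C.chan('slim',0,0,0);cR=o[1]@np.diag([-1,1,-1]);print('tool in slim frame',cR.T@(s['eef_pos']-o[0]))
for x in(.037,.042,.046): print(x,prof(g,[C.chan('slim',x,y,0)[0] for y in np.arange(-.03,.0301,.001)],s))
Rm=rpy(s['orientation'])
for tx in(.03,.05): print('tin',tx,prof(g,[s['eef_pos']+Rm@np.array([tx,t,-.008]) for t in np.arange(-.02,.0201,.001)],s))
print('tinlen',prof(g,[s['eef_pos']+Rm@np.array([t,0,-.008]) for t in np.arange(.06,.09,.001)],s))
P,R=C.chan('slim',.075+.047,.001,.0284+.006);print(C.to(P,R))
E
```

```text
[0.55679395 0.24946981 0.18080742] [3.14108271 0.45700507 3.0996946 ] [-0.03782641  0.03722916 -0.38354193]
tool in slim frame [ 0.12715141 -0.00039826  0.10020973]
0.037 119 118 117 117 118 118 119 115 112 113 114 114 99 73 72 70 66 74 74 74 73 71 75 73 73 73 75 74 73 73 73 76 74 74 75 72 73 74 100 130 112 78 73 74 83 92 114 130 129 151 229 225 219 215 213 211 215 218 220 222 224
0.042 113 115 117 115 114 115 115 116 118 117 117 118 105 69 72 70 65 72 71 73 73 72 73 72 73 72 75 71 73 74 73 73 73 73 74 72 75 111 121 127 128 98 73 74 74 73 105 131 130 161 221 222 221 223 226 226 226 226 223 220 220
0.046 111 113 115 116 115 117 118 120 119 116 114 113 97 73 72 72 66 71 72 71 72 73 73 72 73 73 74 73 73 74 73 72 73 72 74 73 80 85 129 129 128 121 77 74 74 70 104 130 130 165 227 229 226 226 224 221 221 221 222 223 225
tin 0.03 122 120 123 123 119 118 120 120 120 117 113 85 94 96 97 98 97 97 98 96 97 98 99 100 100 101 100 97 94 91 128 228 226 220 221 225 227 225 223 225 225
tin 0.05 115 118 120 122 121 118 118 119 119 117 113 86 93 96 97 98 99 99 98 96 98 99 100 102 102 102 100 98 93 90 134 221 223 225 226 225 222 219 219 221 221
tinlen 97 98 97 99 98 99 98 101 98 98 99 97 95 96 91 74 74 74 74 71 71 73 74 75 74 72 73 74 98 172
(array([0.021, 0.006, 0.263]), array([-0.003,  0.004, -0.007]))
```

>>> play_rows(steps="0.021 0.006 0.06 0 0.004 -0.007 1;0.021 0.006 0.12 0 0.004 -0.007 1;0.021 0.006 0.18 0 0.004 -0.007 1;0.021 0.006 0.22 0 0.004 -0.007 1;0.021 0.006 0.24 0 0.004 -0.007 1;0.021 0.006 0.24 0 0.004 -0.007 1;0.021 0.006 0.24 0 0.004 -0.007 1;0.021 0.006 0.24 0 0.004 -0.007 1")

```text
time_s: 23.72
eef_pos: [0.5776, 0.2507, 0.1243]
orientation: [-3.14, 0.453, 3.106]
ft_force: [0.4, -0.3, -0.9]
grip_width: 0.0192
gripper_force: 45.1
```

Run:
```python
from chk import *
s=arm.read_state();im=arm.snapshot('wrist')[:,:,::-1].copy();cv2.imwrite('pics/w12raw.png',im)
g=cv2.cvtColor(im,cv2.COLOR_BGR2GRAY);print(s['eef_pos'],s['orientation'],s['ft_force'])
C.save(s['eef_pos'],rpy(s['orientation']))
o=C.chan('slim',0,0,0);cR=o[1]@np.diag([-1,1,-1]);print('tool in slim frame',cR.T@(s['eef_pos']-o[0]))
for x in(.037,.042): print(x,prof(g,[C.chan('slim',x,y,0)[0] for y in np.arange(-.03,.0301,.001)],s))
Rm=rpy(s['orientation'])
for tx in(.03,.05,.07): print('tin',tx,prof(g,[s['eef_pos']+Rm@np.array([tx,t,-.008]) for t in np.arange(-.02,.0201,.001)],s))
P,R=C.chan('slim',.075+.047,.0008,.0284+.003);print(C.to(P,R))
P,R=C.chan('slim',.075+.006,.0008,.0284+.003);print(C.to(P,R))
```

```text
[0.5776083  0.25067648 0.1243195 ] [-3.13953063  0.45315314  3.10636153] [ 0.40264077 -0.28900794 -0.85374483]
tool in slim frame [0.12104539 0.00155679 0.04033927]
0.037 117 118 116 115 115 118 116 114 113 113 110 111 79 71 71 63 62 74 73 73 71 70 70 70 71 71 72 72 72 71 72 70 72 71 95 129 129 129 128 129 121 73 72 73 75 113 78 130 130 156 225 225 219 213 209 210 215 219 221 222 224
0.042 114 114 115 115 113 115 113 116 117 116 116 116 75 72 70 62 66 73 70 72 72 72 70 70 70 72 71 71 74 71 71 72 71 71 72 73 73 94 129 128 127 105 72 72 71 71 86 129 130 130 116 116 117 117 118 120 120 120 130 220 219
tin 0.03 225 130 120 121 119 117 89 70 70 66 71 86 92 94 97 98 97 97 97 97 97 95 98 99 99 98 98 95 93 90 75 72 118 206 225 225 224 222 223 225 226
tin 0.05 119 116 180 216 117 118 92 69 69 62 71 87 90 94 96 95 97 97 95 97 96 99 99 100 100 101 99 94 92 88 64 73 73 108 120 226 229 228 225 222 223
tin 0.07 116 116 116 117 117 112 90 68 68 60 71 85 91 93 95 97 97 95 96 96 97 99 99 102 191 189 188 177 170 140 63 74 73 105 121 120 114 116 119 222 230
(array([-0.004, -0.003,  0.036]), array([-0.002, -0.001,  0.001]))
(array([ 0.16 , -0.003,  0.036]), array([-0.002, -0.001,  0.001]))
```

>>> play_rows(steps="0 -0.003 0.016 0 0 0 1;0 -0.003 0.034 0 0 0 1;0.03 -0.003 0.034 0 0 0 1;0.06 -0.003 0.034 0 0 0 1;0.09 -0.003 0.034 0 0 0 1;0.12 -0.003 0.034 0 0 0 1;0.14 -0.003 0.034 0 0 0 1;0.155 -0.003 0.034 0 0 0 1")

```text
time_s: 24.43
eef_pos: [0.5451, 0.2508, 0.0984]
orientation: [-3.139, 0.452, 3.107]
ft_force: [-0.3, -0.3, -0.6]
grip_width: 0.019
gripper_force: 45.1
```

>>> play_rows(steps="0 0 0 0 0 0 1;0 0 0 0 0 0 1;0 0 0 0 0 0 1")

```text
time_s: 24.68
eef_pos: [0.5467, 0.251, 0.0993]
orientation: [-3.139, 0.453, 3.106]
ft_force: [0.6, 0.2, -0.7]
grip_width: 0.0187
gripper_force: 45.1
```

Run:
```python
from chk import *
s=arm.read_state();print(s['eef_pos'],s['ft_force'])
o=C.chan('slim',0,0,0);cR=o[1]@np.diag([-1,1,-1]);print('tool in slim frame',cR.T@(s['eef_pos']-o[0]))
```

```text
[0.54671182 0.25095768 0.09926729] [ 0.60087017  0.2228801  -0.69008489]
tool in slim frame [0.08230255 0.00072578 0.03136228]
```

>>> play_rows(steps="0.006 0 0.003 0 0 0 1;0.006 0 0.006 0 0 0 1;0.006 0 0.006 0 0 0 1;0.006 0 0.006 0 0 0 0.3;0.006 0 0.006 0 0 0 0.2;0.006 0 0.006 0 0 0 0.2;0.006 0 0.006 0 0 0 0.2;0.006 0 0.006 0 0 0 0.2")

```text
time_s: 25.35
eef_pos: [0.5456, 0.2509, 0.097]
orientation: [-3.139, 0.453, 3.106]
ft_force: [0.1, 0.8, -0.3]
grip_width: 0.0338
gripper_force: 0.0
```

Run:
```python
from chk import *
s=arm.read_state();im=arm.snapshot('wrist')[:,:,::-1].copy();cv2.imwrite('pics/w13raw.png',im)
g=cv2.cvtColor(im,cv2.COLOR_BGR2GRAY);print(s['eef_pos'],s['grip_width'],s['ft_force'])
# compare: along channel centre at the tin's top height, expected end at x=0
print('tin  x -.02..+.02',prof(g,[C.chan('slim',x,.0005,.036)[0] for x in np.arange(-.02,.0201,.001)],s))
for x in(.03,.06): print('tin wid',x,prof(g,[C.chan('slim',x,y,.036)[0] for y in np.arange(-.02,.0201,.001)],s))
```

```text
[0.54564608 0.25086051 0.0970486 ] 0.03380225889944485 [ 0.0774638   0.81986976 -0.26538379]
tin  x -.02..+.02 110 111 162 200 200 200 189 173 173 173 174 173 171 175 175 171 166 165 165 172 172 173 175 173 176 175 175 174 174 174 175 177 174 176 174 173 174 174 174 174 176
tin wid 0.03 181 183 182 179 178 178 175 166 165 161 167 171 172 173 173 176 175 176 174 175 176 176 176 178 176 176 176 173 174 171 166 166 164 183 179 169 182 179 180 178 178
tin wid 0.06 116 113 111 213 201 115 111 68 66 60 66 79 87 91 92 91 92 91 93 91 92 90 93 92 95 94 92 91 87 85 80 68 64 64 67 69 218 217 214 210 208
```

>>> play_rows(steps="0 0 -0.08 0 0 0 0.2;0 0 -0.18 0 0 0 0.2;0 0 -0.3 0 0 0 0.2;0 0 -0.45 0 0 0 0;0 0 -0.6 0 0 0 0;0 0 -0.6 0 0 0 0;0 0 -0.6 0 0 0 0;0 0 -0.6 0 0 0 0")

```text
time_s: 26.07
eef_pos: [0.48, 0.2536, 0.2318]
orientation: [-3.139, 0.453, 3.107]
ft_force: [0.1, -1.6, -1.2]
grip_width: 0.0427
gripper_force: 0.0
```

>>> play_rows(steps="-0.3 0 -0.2 0 0 0 0;-0.4 0 -0.2 0 0 0 0;-0.4 0 -0.2 0 0 0 0;-0.4 0 -0.2 0 0 0 0;-0.4 0 -0.2 0 0 0 0;-0.4 0 -0.2 0 0 0 0")

```text
time_s: 26.57
eef_pos: [0.5472, 0.2507, 0.3179]
orientation: [-3.137, 0.449, 3.107]
ft_force: [-0.5, -0.3, -0.2]
grip_width: 0.0424
gripper_force: 0.0
```

Run:
```python
from chk import *
s=arm.read_state();im=arm.snapshot('wrist')[:,:,::-1].copy();cv2.imwrite('pics/w14raw.png',im)
g=cv2.cvtColor(im,cv2.COLOR_BGR2GRAY);print(s['eef_pos'],s['orientation'],s['ft_force'])
for n,h,L,w in(('slim',.036,.15,.01),('mid',.052,.12,.017),('wide',.026,.13,.025)):
    print(n,'far end',int(L*1000),'-15..+15:',prof(g,[C.chan(n,x,.0007,h)[0] for x in np.arange(L-.015,L+.0151,.001)],s))
    for x in(.05,.09): print('  width',x,prof(g,[C.chan(n,x,y+.0007,h)[0] for y in np.arange(-w-.012,w+.0121,.001)],s))
for n in('tin','carton','bottle'): print(n,[(round(d['location'][1]*560),round(d['location'][0]*420),round(d['conf'],2)) for d in arm.search_frame('wrist',n)][:2])
```

```text
[0.54719788 0.25067305 0.31790827] [-3.13736606  0.44856152  3.10677163] [-0.53206336 -0.26393314 -0.21048887]
slim far end 150 -15..+15: 154 154 153 156 154 153 154 154 155 153 152 149 131 114 110 112 111 110 111 112 112 112 111 110 112 112 111 112 112 112 113
  width 0.05 191 189 135 100 98 102 100 77 61 57 60 61 70 103 124 139 151 154 154 153 154 154 155 157 160 162 160 159 155 149 142 120 77 60 62 65 105 108 129 194 192 191 192 192 190
  width 0.09 202 198 197 112 99 100 107 98 62 61 63 63 71 95 119 135 148 152 152 152 153 154 156 157 159 162 161 160 160 153 146 132 95 66 63 71 101 108 142 187 197 195 194 193 192
mid far end 120 -15..+15: 136 135 136 136 136 137 138 140 140 139 140 142 141 137 116 109 110 107 107 107 108 108 108 108 107 107 108 107 107 108 108
  width 0.05 100 100 101 132 163 130 100 102 108 104 97 96 95 89 79 75 77 76 74 74 74 75 76 74 73 72 72 73 73 71 70 70 70 72 74 73 71 70 71 71 72 72 71 68 69 70 70 60 60 75 78 77 79 79 78 70 63 60 60
  width 0.09 190 192 193 191 189 187 187 188 187 186 186 188 189 180 155 136 136 137 135 132 129 129 132 113 83 75 75 75 75 7
[... 256 characters left out ...]

  width 0.05 92 65 63 93 108 92 68 60 61 60 65 74 77 84 91 95 114 130 136 143 149 146 135 162 176 175 178 180 179 179 182 182 182 182 178 178 180 180 180 178 176 176 176 180 183 172 167 171 173 175 177 178 178 176 171 169 170 174 176 175 171 170 136 112 119 152 186 196 197 197 196 196 195 193 194
  width 0.09 93 69 64 92 108 108 107 109 106 96 60 60 66 72 78 80 93 103 110 127 137 145 149 150 151 152 153 152 154 154 156 157 158 160 162 163 161 160 162 160 161 160 161 160 161 166 168 167 167 168 169 168 168 169 166 160 143 129 112 79 54 50 66 96 110 150 182 188 188 188 191 192 191 190 191
tin [(285, 96, 0.97)]
carton [(201, 79, 0.89), (4, 196, 0.68)]
bottle [(353, 151, 0.65), (362, 77, 0.64)]
```

```bash
python3 -c "
from bench import arm
print(arm.close_job())"
```

```text
the job is handed in; nothing more can be done
None
```

The bottle (foot down, cap uphill), the carton and the tin each sit in their own channel, against the stop as far as the wrist images show. The arm never touched the other things on the couch, and I handed the job in at about 27 s; the hand-in returned no verdict.

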